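Move the beam target to the spare fold-out hook and fold the emptied hook away

TASK

Swing the folded green-tipped hook out with the shut fingers and press it firmly (about 12 N, for half a second) against its open stop; then move the yellow beam target paddle from the red-tipped hook onto it, setting it down gently so that it hangs free, and last swing the emptied red-tipped hook flat and press it against its closed stop in the same way. Never push or squeeze a hook with more than 25 N, never press the paddle onto a hook with more than 20 N or let it fall, and leave the other things on the table where they are.

Things in the scene. Friction and masses are not known exactly. Their poses are not given: they have to be found in the camera images.
- used_stand: used hook's stand, black, bolted to the table, does not move. Origin at table height, middle of the upright plate's front face; its front looks to its -x (roughly to the robot), z up. Upright plate 60 mm wide (y -30 to 30), 10 mm thick (x 0 to 10), top at z 162 mm; foot 75 x 70 x 12 mm (x -15 to 60)
- used_hinge (a point): on the upright hinge axis at the height of the bar's axis, 150 mm above the table; in the stand's frame (-16, -15, 150) mm. The hinge's two knuckles and barrel reach from z 118 to 170 mm, within 24 mm of the plate's face and 9 mm to either side
- used_tip (a point): top of the upturned tip (red cap) of the used hook, 91 mm from the hinge axis and 20 mm above the bar's axis
- used_root (a point): on the used bar's axis, at the hinge axis; the bar runs from here along this point's +y: aluminium, round, 8 mm diameter, level, 95 mm long, with the upturned tip (9 mm diameter) at its end. Folded, its outer 50 mm lie beyond the side edge of the upright plate with nothing behind. A push of 12 N at 78 mm from the axis seats it; over 25 N harms it
- used_arm (a joint): swing angle (rad) of the used hook's arm from its closed stop: 0 = folded flat along the stand's face (pointing to the stand's +y), 1.571 = its open stop (pointing to the stand's -x); growing = counter-clockwise from above. Starts unfolded (1.50 to 1.56), carrying the target. Rigid stops; both may be turned alike by up to 0.04 rad from the stand's axes. Friction 0.25 N m: stays where left, moves at about 3 N at 78 mm
- spare_stand: spare hook's stand, black, bolted to the table, does not move. Origin at table height, middle of the upright plate's front face; its front looks to its -x (roughly to the robot), z up. Upright plate 60 mm wide (y -30 to 30), 10 mm thick (x 0 to 10), top at z 162 mm; foot 75 x 70 x 12 mm (x -15 to 60)
- spare_hinge (a point): on the upright hinge axis at the height of the bar's axis, 150 mm above the table; in the stand's frame (-16, -15, 150) mm. The hinge's two knuckles and barrel reach from z 118 to 170 mm, within 24 mm of the plate's face and 9 mm to either side
- spare_tip (a point): top of the upturned tip (green cap) of the spare hook, 91 mm from the hinge axis and 20 mm above the bar's axis
- spare_root (a point): on the spare bar's axis, at the hinge axis; the bar runs from here along this point's +y: aluminium, round, 8 mm diameter, level, 95 mm long, with the upturned tip (9 mm diameter) at its end. Folded, its outer 50 mm lie beyond the side edge of the upright plate with nothing behind. A push of 12 N at 78 mm from the axis seats it; over 25 N harms it
- spare_arm (a joint): swing angle (rad) of the spare hook's arm from its closed stop: 0 = folded flat along the stand's face (pointing to the stand's +y), 1.571 = its open stop (pointing to the stand's -x); growing = counter-clockwise from above. Starts folded or nearly so (0 to 0.20), empty. Rigid stops; both may be turned alike by up to 0.04 rad from the stand's axes. Friction 0.25 N m: stays where left, moves at about 3 N at 78 mm
- paddle: yellow beam target paddle, rigid plate 8 mm thick (its x), 0.11 to 0.21 kg. Origin: middle of its eye's upper edge, which rests on the bar; z up. Eye: 26 mm wide (y), 36 mm high (z -36 to 0); lifted 22 mm off the bar it passes over the tip. Below: frame, then a round white and green target down to z -104 mm. Starts hanging roughly square across the used bar, about 50 mm from the hinge axis
- paddle_grip (a point): middle of the upper part of the paddle's grip tab, 45 mm above the eye's upper edge; the tab is 24 mm wide (paddle's y), 8 mm thick (paddle's x) and ends 60 mm above the eye's upper edge. A crossbar 42 mm wide fills the lowest 8 mm
- lens_tube: bystander: black lens tube standing upright, 31 mm diameter, 50 mm high; origin at its underside
- post_holder: bystander: black post holder, 25 mm diameter, 73 mm high with its post; origin at its underside
- driver: bystander: screwdriver with an orange handle lying on the table; origin underneath, about mid-length
- lens_case: bystander: clear and white lens case 62 x 62 x 36 mm; origin at its underside
- screw_tray: bystander: blue tray 90 x 120 x 30 mm; origin at its underside
- power_head: bystander: flat silver sensor head 50 x 50 x 22 mm; origin at its underside
Mind the look-alikes: they are no part of the job. Several things have the shape of the paddle; the one meant has the colours described above. Leave any brown look-alike of the spare_stand alone.

How it is judged:
By the outcome, as a careful person would: the job done as asked, in the order asked, and still so for the second after the job is handed in, with the robot touching nothing.
It also fails if it takes over 72 s, if anything falls off the work surface, if the arm or the gripper's body presses on something with over 40 N, if the wrist force passes 120 N, or if a joint passes its speed limit or range.

ROBOT

A 6-joint arm with a two-finger parallel gripper is mounted at the origin on the work surface. World frame = base frame: x ahead of the robot, y to its left, z up, the work surface at z = 0. Lengths are in m, angles in rad, forces in N, time in s.
With the tool pointing down it reaches from about 0.35 to 0.975 m from the base axis. Payload 4.9 kg.
Tool frame: the origin (TCP) lies at the very end of the fingers, on their centre line; the grasp point (between the pads) lies 19 mm behind it (manip.tcp_to_grasp is the distance from the TCP to the grasp point, in m); z points along the fingers, y is the direction in which the jaws open and shut (so a half turn about z gives the same grasp; the last joint's range is limited). The gripper opens to 85 mm and grips with 20 to 120 N. Pads are 22 mm wide; open, the fingers measure 114 mm over their backs; the gripper's body (76 mm by 85 mm) begins 54 mm behind the grasp point. The pads swing forward as they close: fully open they stand 13 mm farther back than shut.
Start: joints at [-1.306, 0.053, 1.613, -0, 1.476, -0.119], TCP at [0.234, -0.58, 0.231] pointing down, gripper open.
Joint ranges: [-3.01, 3.01], [-1.01, 2.22], [0.06, 2.58], [-1.02, 4.17], [0.09, 2.62], [-3.14, 3.14]. Speed limits (rad/s): [2.57, 2.57, 3.14, 3.14, 3.14, 3.14].

INTERFACE

Orientations are given as a unit quaternion [w, x, y, z].
In Python, from plant import sensors, cams, job, finder, manip gives the robot as it stands.
- The arm moves only by the shell command python3 -m pendant 'ROWS'. ROWS is JSON, a list of rows, each an object of numbers: "wx", "wy", "wz": the turn, a rotation vector about the tool's x, y, z in degrees; "dx", "dy", "dz": the shift along the tool's x, y, z in m; "hand": the gripper's target within -1 to 1 (fully open at 1, half-way at 0, shut at -1). A call has 1 to 20 rows; each row is the pose to reach, as a shift and turn from the pose commanded when the call began, along the tool's axes at that moment; what a row does not reach only later rows make up. A row lasts 1/12 s, in which the tool goes at most 41.7 mm and 7.16 degrees, less where a joint would pass 70% of its speed; a pose out of reach is approached as far as the arm can. A call with a gripper value outside its range is refused whole. The fingers move at their own pace and stop on an object; the grip force is fixed at half the most. Time passes only in rows, so rows that repeat a pose let the fingers close. It gives the time, the measured TCP pose, the force and the opening at its end, in the units of the state.
- sensors.state(): the state, without advancing time (a new reading comes with each control period).
- cams.grab_frame(name): name is "side" or "top" or "wrist"; returns (picture, depth): 480x640x3 uint8, red, green, blue; 480x640 float32, m along the optical axis (not along the pixel's ray), 0 where there is no reading.
- cams.calibration(name): a dict with "fov_y" (degrees; the focal length in pixels is half the picture's height over the tangent of half this angle, whatever the lens; pixels are square), "cx", "cy" (the principal point, pixels), "pose" (4x4, takes a point from camera to world coordinates); the wrist camera has in their place "hand_eye" (4x4, takes a point from camera to tool coordinates, whose origin is the TCP and whose axes are the flange's). Camera axes: x right, y down, z forward; pixel columns grow to the right and rows downward; lengths in m; the calibration is good to about 2 mm. A picture is of the moment at which its call begins: read the wrist's pose just before it. calibration takes no time and is no camera call.
- job.job_done(): hands the job in, once; it reports no verdict.
Trained networks look in the newest picture that a camera, given by its name, has taken for a name from the list of things; names that differ only in an ending like _2 or _b are one class to them, and where a whole thing is asked for, a point or a joint stands for the part that bears it (a point fixed in the world has none). Each returns a list of dicts, best first, with "score" (0 to 1); they miss things now and then, are a little off and sometimes report something else, mostly with a low value. They report only what shows in the picture. A call takes as long as a camera call. They do not tell look-alikes from the thing itself.
- finder.look_for(camera, thing): "position" ([x, y, z] in m, in world coordinates, good to about 4 mm: the middle of the surface that is visible of it).
The state is a dict: "time": time; "joint_pos": joint angles; "joint_vel": joint speeds; "joint_efforts": joint torques, N m; "tool_pos": TCP position; "tool_rot": TCP orientation; "contact_force": force on the tool from outside, world axes, zero at the start; "ft_torque": the same for the moment, N m; "gripper_width": opening from 0.0 (shut) to 1.0 (fully open).
Only numpy, scipy, OpenCV 4.12 (cv2) and the standard library are available. Lean on these libraries where they do the work, as an engineer would, in place of code of your own. Each camera call takes 0.05 s, during which the arm holds its last target. There are 200 camera calls.

## Working session

There is one attempt and no reset: what is moved stays moved. The work goes in short steps, Python scripts to look and compute and a shell command to move; the robot and the scene stay as the last step left them, time stands still between calls to the robot, and variables do not carry over. Pictures are saved under pics/ and viewed, about 8 in all and at most 12, crops included, and the job is handed in when it is done.

```bash
ls; mkdir -p pics; cat > h.py <<'E'
import numpy as np, cv2
from plant import sensors, cams, job, finder, manip
from scipy.spatial.transform import Rotation as R
def toolT(s):
    T=np.eye(4); q=s["tool_rot"]; T[:3,:3]=R.from_quat([q[1],q[2],q[3],q[0]]).as_matrix(); T[:3,3]=s["tool_pos"]; return T
def grab(n):
    s=sensors.state(); im,d=cams.grab_frame(n); c=cams.calibration(n)
    P=np.array(c["pose"]) if "pose" in c else toolT(s)@np.array(c["hand_eye"])
    f=240/np.tan(np.radians(c["fov_y"])/2)
    v,u=np.mgrid[:480,:640]
    X=np.stack([(u-c["cx"])/f*d,(v-c["cy"])/f*d,d,np.ones_like(d)],-1)@P.T
    X=X[...,:3]; X[d==0]=np.nan
    return im,d,X,P,f,c
def save(n,im,roi=None,k=1):
    if roi: im=im[roi[1]:roi[3],roi[0]:roi[2]]
    cv2.imwrite("pics/"+n,cv2.resize(im[...,::-1],None,fx=k,fy=k,interpolation=cv2.INTER_CUBIC))
E
python3 - <<'E'
from h import *
print(sensors.state())
ims=[]
for n in("side","top"):
    im,d,X,P,f,c=grab(n); ims.append(im); np.savez("/tmp/%s.npz"%n,im=im,X=X,P=P,f=f,c=[c["cx"],c["cy"]])
    print(n,P.round(3).tolist())
    for t in("used_stand","spare_stand","used_tip","spare_tip","paddle","paddle_grip","used_hinge","spare_hinge"):
        print(n,t,[(np.round(r["position"],3).tolist(),round(r["score"],2)) for r in finder.look_for(n,t)[:3]])
save("side0.png",ims[0]); save("top0.png",ims[1])
E
```

```text
pics
{'time': 0.0, 'joint_pos': array([-1.30601102e+00,  5.33543728e-02,  1.61428503e+00, -2.88390525e-06,
        1.47601798e+00, -1.18992233e-01]), 'joint_vel': array([-0.00139428,  0.00023588,  0.00111088, -0.00181412, -0.00137642,
        0.00012006]), 'joint_efforts': array([ 4.44638681e-05, -3.93686163e+01, -3.70170701e+01, -1.11427260e-04,
        7.18828829e-03, -6.10963525e-06]), 'tool_pos': array([ 0.23385579, -0.57892707,  0.23006993]), 'tool_rot': array([-1.02951390e-03,  9.81645223e-01,  1.90713373e-01, -7.66203779e-05]), 'contact_force': array([ 0.43611677,  0.06981365, -0.12283654]), 'ft_torque': array([ 0.00089425, -0.03025505, -0.05105578]), 'gripper_width': 1.0021108763996516}
side [[-0.995, -0.06, 0.078, 0.434], [-0.097, 0.727, -0.68, 0.645], [-0.016, -0.684, -0.729, 0.852], [0.0, 0.0, 0.0, 1.0]]
side used_stand [([0.632, 0.19, 0.073], 0.89), ([0.589, -0.137, 0.153], 0.67), ([0.498, 0.034, 0.042], 0.41)]
side spare_stand [([0.618, -0.142, 0.067], 0.7), ([0.3, -0.216, 0.079], 0.61), ([0.6, -0.01, 0.045], 0.19)]
side used_tip [([0.586, 0.156, 0.152], 0.76)]
side spar
[... 513 characters left out ...]
[-1.0, -0.01, 0.01, -0.019], [-0.009, -0.11, -0.994, 1.266], [0.0, 0.0, 0.0, 1.0]]
top used_stand [([0.584, -0.133, 0.153], 0.74), ([0.625, 0.167, 0.104], 0.7)]
top spare_stand [([0.306, -0.222, 0.076], 0.94), ([0.607, -0.146, 0.105], 0.74)]
top used_tip [([0.558, 0.149, 0.161], 0.44), ([0.61, -0.146, 0.104], 0.4)]
top spare_tip [([0.262, -0.209, 0.154], 0.5), ([0.588, -0.131, 0.153], 0.45)]
top paddle [([0.56, 0.142, 0.134], 0.82), ([0.748, 0.096, 0.069], 0.69), ([0.451, 0.228, 0.07], 0.5)]
top paddle_grip [([0.563, 0.145, 0.133], 0.71), ([0.451, 0.23, 0.07], 0.61), ([0.746, 0.098, 0.063], 0.55)]
top used_hinge [([0.626, 0.166, 0.102], 0.94)]
top spare_hinge [([0.606, -0.147, 0.111], 0.55)]
```

View pics/side0.png

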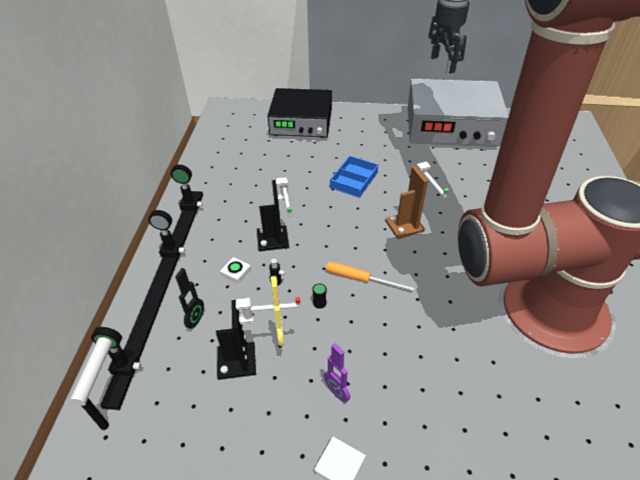

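View pics/top0.png

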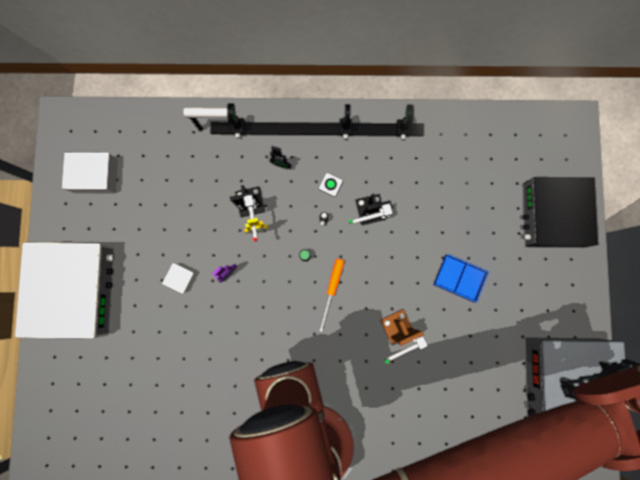

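Side view: used hook with red tip (298,299), yellow paddle at (278,310). The black spare stand is at (272,225), with its green tip at (289,208) and hinge at (282,182). The brown look-alike is at (410,205), and the purple and black paddles are look-alikes. Top view: spare hinge is at (388,210), tip at (352,221), used hinge at (248,201), tip at (255,239).

```bash
python3 - <<'E'
from h import *
D={n:np.load("/tmp/%s.npz"%n) for n in("side","top")}
def ray(n,u,v):
    z=D[n]; d=z["P"][:3,:3]@np.array([(u-z["c"][0])/z["f"],(v-z["c"][1])/z["f"],1]); return z["P"][:3,3],d
def atz(n,u,v,h):
    o,d=ray(n,u,v); return o+d*(h-o[2])/d[2]
def mask(n,roi,f):
    im=D[n]["im"].astype(int); m=f(im[...,0],im[...,1],im[...,2]); k=np.zeros(m.shape,bool); k[roi[1]:roi[3],roi[0]:roi[2]]=1
    return m&k
red=lambda r,g,b:(r>130)&(g<70)&(b<70)
grn=lambda r,g,b:(g>110)&(r<90)&(g-b>30)
yel=lambda r,g,b:(r>130)&(g>110)&(b<80)
wht=lambda r,g,b:(r>190)&(g>190)&(b>190)
for t,f,rs,rt in(("red",red,(285,285,310,315),(245,230,265,250)),("grn",grn,(280,198,298,218),(343,212,360,230))):
    for n,r in(("side",rs),("top",rt)):
        m=mask(n,r,f); v,u=np.nonzero(m)
        print(t,n,m.sum(),u.mean().round(1),v.mean().round(1),"z.168:",atz(n,u.mean(),v.mean(),.168).round(4),"depth",np.nanmedian(D[n]["X"][m],0).round(4))
for t,rs,rt in(("spareH",(268,170,298,195),(378,198,400,222)),("usedH",(230,293,256,330),(238,192,260,212))):
    for n,r in(("side",rs),("top",rt)):
        X=D[n]["X"]; k=np.zeros(X.shape[:2],bool);k[r[1]:r[3],r[0]:r[2]]=1
        m=k&(X[...,2]>.165)&(X[...,2]<.18); print(t,n,"top>165",m.sum(),np.nanmean(X[m],0).round(4))
# bars: points z .148-.158 white
for t,r in(("spareBar",(340,195,405,235)),("usedBar",(235,190,270,245))):
    X=D["top"]["X"]; k=np.zeros(X.shape[:2],bool);k[r[1]:r[3],r[0]:r[2]]=1
    m=k&(X[...,2]>.145)&(X[...,2]<.16)&mask("top",r,wht)
    p=X[m]; c=p.mean(0); vt=np.linalg.svd((p-c)[:,:2])[2][0]; print(t,m.sum(),c.round(4),"dir deg",np.degrees(np.arctan2(vt[1],vt[0])),p[:,:2].min(0).round(3),p[:,:2].max(0).round(3))
    im=D["top"]["im"].astype(int); m=k&(X[...,2]>.155)&(X[...,2]<.167)&(im.sum(-1)<150)
    p=X[m]
    if len(p)>5:
        c=p.mean(0); q=cv2.minAreaRect((p[:,:2]*1000).astype(np.float32)); print(" plate top",len(p),c.round(4),q)
    m=k&(X[...,2]>.005)&(X[...,2]<.02); 
for n,r in(("side",(268,275,290,350)),("top",(240,212,270,240))):
    m=mask(n,r,yel); p=D[n]["X"][m]; print("paddle",n,m.sum(),np.nanmin(p,0).round(3),np.nanmax(p,0).round(3))
    p=p[p[:,2]>.17]; 
    if len(p)>4: c=p.mean(0); vt=np.linalg.svd((p-c)[:,:2])[2][0]; print(" tab",len(p),c.round(4),np.degrees(np.arctan2(vt[1],vt[0])))
    m=mask(n,r,yel); p=D[n]["X"][m];p=p[~np.isnan(p[:,2])];c=p.mean(0);vt=np.linalg.svd((p-c)[:,:2])[2][0]; print(" all",c.round(4),np.degrees(np.arctan2(vt[1],vt[0])))
ims=D["top"]["im"]; a=ims[185:250,225:285]; b=ims[185:250,335:405]
save("crop1.png",np.hstack([a,b]),None,6)
E
```

```text
red side 13 297.5 301.2 z.168: [0.5256 0.1493 0.168 ] depth [0.5265 0.1474 0.1658]
red top 5 254.8 239.4 z.168: [0.5248 0.1416 0.168 ] depth [0.5253 0.1405 0.1721]
grn side 10 289.0 210.2 z.168: [ 0.5718 -0.0799  0.168 ] depth [ 0.5719 -0.0817  0.1663]
grn top 7 350.3 221.0 z.168: [ 0.5718 -0.0869  0.168 ] depth [ 0.5716 -0.0885  0.1687]
spareH side top>165 77 [ 0.6021 -0.1692  0.17  ]
spareH top top>165 79 [ 0.6013 -0.1748  0.1698]
usedH side top>165 144 [0.6206 0.1634 0.1699]
usedH top top>165 80 [0.6198 0.1587 0.1692]
spareBar 79 [ 0.5849 -0.1323  0.1531] dir deg -73.74586513334562 [ 0.572 -0.168] [ 0.597 -0.097]
 plate top 72 [ 0.6112 -0.1463  0.161 ] ((612.4826049804688, -154.51095581054688), (10.932945251464844, 55.29839324951172), 12.191099166870117)
usedBar 44 [0.5711 0.1507 0.153 ] dir deg -169.6477955511324 [0.535 0.143] [0.606 0.158]
 plate top 50 [0.6325 0.175  0.1612] ((633.3394165039062, 171.20448303222656), (10.031509399414062, 48.01370620727539), 15.469381332397461)
paddle side 122 [ 0.554 -0.012  0.024] [0.61  0.185 0.213]
 tab 51 [0.5615 0.1575 0.1929] 173.6383523028759
 all [0.5628 0.1533 0.1505] 103.699747786168
paddle top 126 [ 0.552  0.122 -0.006] [0.589 0.197 0.218]
 tab 45 [0.5629 0.1415 0.2078] -74.88353576660526
 all [0.5627 0.1456 0.157 ] 100.21165544811326
```

View pics/crop1.png

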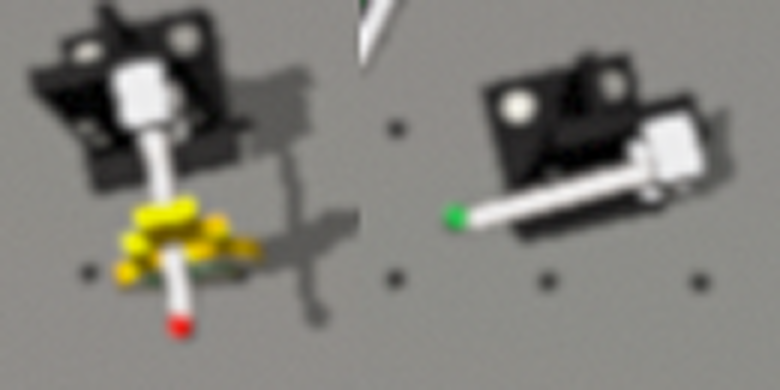

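Hinges, tips and paddle agree between the cameras to 5–7 mm. The wrist camera will refine that. Next I work out the move above the spare hook.

```bash
cat >> h.py <<'E'
def yaw(): T=toolT(sensors.state()); return np.degrees(np.arctan2(T[1,0],T[0,0]))
def rel(p,y=None,T=None):
    """shift and turn (about tool z, deg) from current measured pose to TCP p, tool-x heading y (tool down)"""
    T=toolT(sensors.state()) if T is None else T
    sh=T[:3,:3].T@(np.array(p)-T[:3,3])
    if y is None: return sh.round(4)
    D=R.from_euler("z",y,degrees=True).as_matrix()@np.diag([1,-1,-1])
    return sh.round(4), np.degrees(R.from_matrix(T[:3,:3].T@D).as_rotvec()).round(2)
E
python3 - <<'E'
from h import *
c=cams.calibration("wrist"); print(c["fov_y"],c["cx"],c["cy"],np.array(c["hand_eye"]).round(3).tolist(), manip.tcp_to_grasp)
print(yaw(), rel([.56,-.14,.33],107))
E
```

```text
69.18801863979633 318.1047035427297 240.75797958597772 [[0.002, -0.949, -0.315, 0.082], [1.0, 0.001, 0.001, -0.0], [-0.001, -0.315, 0.949, -0.143], [0.0, 0.0, 0.0, 1.0]] 0.0187
21.991016221567733 (array([ 0.4668, -0.2855, -0.0987]), array([ -0.  ,  -0.  , -85.01]))
```

```bash
python3 -m pendant '[{"dz":-0.099,"dx":0.467,"dy":-0.285,"wz":-85,"hand":-1},{"dz":-0.099,"dx":0.467,"dy":-0.285,"wz":-85,"hand":-1},{"dz":-0.099,"dx":0.467,"dy":-0.285,"wz":-85,"hand":-1},{"dz":-0.099,"dx":0.467,"dy":-0.285,"wz":-85,"hand":-1},{"dz":-0.099,"dx":0.467,"dy":-0.285,"wz":-85,"hand":-1},{"dz":-0.099,"dx":0.467,"dy":-0.285,"wz":-85,"hand":-1},{"dz":-0.099,"dx":0.467,"dy":-0.285,"wz":-85,"hand":-1},{"dz":-0.099,"dx":0.467,"dy":-0.285,"wz":-85,"hand":-1},{"dz":-0.099,"dx":0.467,"dy":-0.285,"wz":-85,"hand":-1},{"dz":-0.099,"dx":0.467,"dy":-0.285,"wz":-85,"hand":-1},{"dz":-0.099,"dx":0.467,"dy":-0.285,"wz":-85,"hand":-1},{"dz":-0.099,"dx":0.467,"dy":-0.285,"wz":-85,"hand":-1},{"dz":-0.099,"dx":0.467,"dy":-0.285,"wz":-85,"hand":-1},{"dz":-0.099,"dx":0.467,"dy":-0.285,"wz":-85,"hand":-1},{"dz":-0.099,"dx":0.467,"dy":-0.285,"wz":-85,"hand":-1},{"dz":-0.099,"dx":0.467,"dy":-0.285,"wz":-85,"hand":-1},{"dz":-0.099,"dx":0.467,"dy":-0.285,"wz":-85,"hand":-1},{"dz":-0.099,"dx":0.467,"dy":-0.285,"wz":-85,"hand":-1}]' && cat > w.py <<'E'
import sys
from h import *
im,d,X,P,f,c=grab("wrist"); np.savez("/tmp/w.npz",im=im,X=X,P=P,f=f,c=[c["cx"],c["cy"]]); save(sys.argv[1],im)
z=X[...,2]; i=im.astype(int); sat=i.max(-1)-i.min(-1)
def st(t,m):
    p=X[m]
    if len(p)<8: print(t,len(p)); return
    q=cv2.minAreaRect((p[:,:2]*1000).astype(np.float32)); v,u=np.nonzero(m)
    print(t,len(p),"mean",p.mean(0).round(4),"med z",np.median(z[m]).round(4),"px",u.mean().round(),v.mean().round(),"rect",np.round(q[0],1),np.round(q[1],1),round(q[2],1))
    return p
def lin(p):
    c=p.mean(0); vt=np.linalg.svd((p-c)[:,:2],full_matrices=False)[2][0]; print("   line through",c.round(4),"deg",round(np.degrees(np.arctan2(vt[1],vt[0]))%180,2))
r,g,b=i[...,0],i[...,1],i[...,2]
st("green cap",(g-r>60)&(g-b>30)&(z>.155)&(z<.18))
st("red cap",(r-g>80)&(r-b>80)&(z>.155)&(z<.18))
p=st("knuckle top",(sat<40)&(r>120)&(z>.166)&(z<.175))
p=st("bar",(sat<40)&(r>90)&(z>.1505)&(z<.159)); 
if p is not None: lin(p)
p=st("plate top",(i.sum(-1)<200)&(z>.156)&(z<.168))
if p is not None: lin(p)
p=st("yellow tab top",(r>110)&(g>90)&(b<90)&(z>.195)); 
if p is not None: lin(p)
E
python3 w.py w1.png
```

```text
invalid input
```

```bash
cat > w.py <<'E'
import sys
from h import *
im,d,X,P,f,c=grab("wrist"); np.savez("/tmp/w.npz",im=im,X=X,P=P,f=f,c=[c["cx"],c["cy"]]); save(sys.argv[1],im)
z=X[...,2]; i=im.astype(int); sat=i.max(-1)-i.min(-1)
def st(t,m):
    p=X[m]
    if len(p)<8: print(t,len(p)); return
    q=cv2.minAreaRect((p[:,:2]*1000).astype(np.float32)); v,u=np.nonzero(m)
    print(t,len(p),"mean",p.mean(0).round(4),"med z",np.median(z[m]).round(4),"px",u.mean().round(),v.mean().round(),"rect",np.round(q[0],1),np.round(q[1],1),round(q[2],1))
    return p
def lin(p):
    c=p.mean(0); vt=np.linalg.svd((p-c)[:,:2],full_matrices=False)[2][0]; print("   line through",c.round(4),"deg",round(np.degrees(np.arctan2(vt[1],vt[0]))%180,2))
r,g,b=i[...,0],i[...,1],i[...,2]
st("green cap",(g-r>60)&(g-b>30)&(z>.155)&(z<.18))
st("red cap",(r-g>80)&(r-b>80)&(z>.155)&(z<.18))
p=st("knuckle top",(sat<40)&(r>120)&(z>.166)&(z<.175))
p=st("bar",(sat<40)&(r>90)&(z>.1505)&(z<.159)); 
if p is not None: lin(p)
p=st("plate top",(i.sum(-1)<200)&(z>.156)&(z<.168))
if p is not None: lin(p)
p=st("yellow tab top",(r>110)&(g>90)&(b<90)&(z>.195)); 
if p is not None: lin(p)
E
python3 -m pendant '[{"wx":0,"wy":0,"wz":-7,"dx":0.03,"dy":-0.02,"dz":-0.01,"hand":-1}]'
```

```text
time: 0.98
tool_pos: [0.2516, -0.5515, 0.2386]
tool_rot: [-0.001, 0.969, 0.249, -0.001]
contact_force: [0.4, 1.2, -0.2]
gripper_width: 0.886
```

```bash
python3 - <<'E'
from h import *
print(rel([.56,-.14,.33],107))
E
```

```text
(array([ 0.4684, -0.2121, -0.0913]), array([-2.100e-01, -7.000e-02, -7.818e+01]))
```

```bash
python3 -m pendant '[{"wx":0,"wy":0,"wz":-78,"dx":0.468,"dy":-0.212,"dz":-0.091,"hand":-1},{"wx":0,"wy":0,"wz":-78,"dx":0.468,"dy":-0.212,"dz":-0.091,"hand":-1},{"wx":0,"wy":0,"wz":-78,"dx":0.468,"dy":-0.212,"dz":-0.091,"hand":-1},{"wx":0,"wy":0,"wz":-78,"dx":0.468,"dy":-0.212,"dz":-0.091,"hand":-1},{"wx":0,"wy":0,"wz":-78,"dx":0.468,"dy":-0.212,"dz":-0.091,"hand":-1},{"wx":0,"wy":0,"wz":-78,"dx":0.468,"dy":-0.212,"dz":-0.091,"hand":-1},{"wx":0,"wy":0,"wz":-78,"dx":0.468,"dy":-0.212,"dz":-0.091,"hand":-1},{"wx":0,"wy":0,"wz":-78,"dx":0.468,"dy":-0.212,"dz":-0.091,"hand":-1},{"wx":0,"wy":0,"wz":-78,"dx":0.468,"dy":-0.212,"dz":-0.091,"hand":-1},{"wx":0,"wy":0,"wz":-78,"dx":0.468,"dy":-0.212,"dz":-0.091,"hand":-1},{"wx":0,"wy":0,"wz":-78,"dx":0.468,"dy":-0.212,"dz":-0.091,"hand":-1},{"wx":0,"wy":0,"wz":-78,"dx":0.468,"dy":-0.212,"dz":-0.091,"hand":-1},{"wx":0,"wy":0,"wz":-78,"dx":0.468,"dy":-0.212,"dz":-0.091,"hand":-1},{"wx":0,"wy":0,"wz":-78,"dx":0.468,"dy":-0.212,"dz":-0.091,"hand":-1},{"wx":0,"wy":0,"wz":-78,"dx":0.468,"dy":-0.212,"dz":-0.091,"hand":-1},{"wx":0,"wy":0,"wz":-78,"dx":0.468,"dy":-0.212,"dz":-0.091,"hand":-1}]'; python3 w.py w1.png
```

```text
time: 2.32
tool_pos: [0.5606, -0.1379, 0.3319]
tool_rot: [-0.0, 0.595, 0.804, -0.0]
contact_force: [0.2, -0.2, 0.3]
gripper_width: -0.002
green cap 90 mean [ 0.5733 -0.0867  0.1701] med z 0.17 px 349.0 169.0 rect [573.6 -86.8] [8.5 8.8] 61.2
red cap 0
knuckle top 744 mean [ 0.4805 -0.2035  0.1703] med z 0.1703 px 214.0 260.0 rect [ 448.6 -211.3] [340.3  19.6] 14.2
bar 938 mean [ 0.4963 -0.1594  0.1535] med z 0.1537 px 247.0 216.0 rect [ 436.4 -189.7] [338.2  89.9] 22.6
   line through [ 0.4963 -0.1594  0.1535] deg 18.79
plate top 1167 mean [ 0.5461 -0.1302  0.161 ] med z 0.1618 px 315.0 198.0 rect [ 562.1 -122.7] [561.2 169.3] 33.3
   line through [ 0.5461 -0.1302  0.161 ] deg 30.89
yellow tab top 0
```

View pics/w1.png

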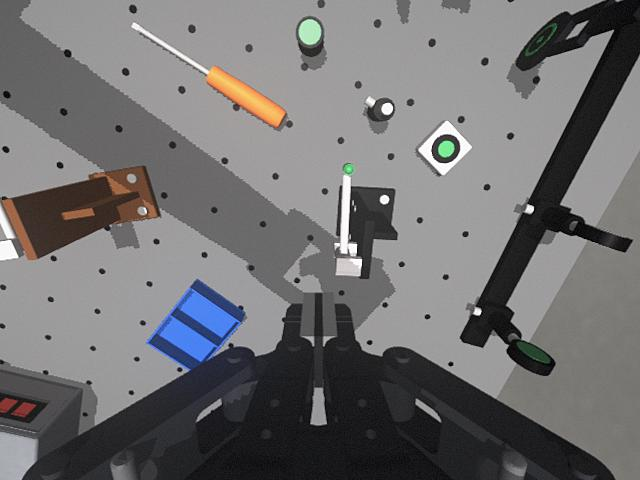

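The wrist view shows the black spare stand. Its green tip is at (349,169), hinge (347,265), and plate right of the bar at x≈370.

```bash
sed -i 's/^z=X\[/if len(sys.argv)>2:\n    a=list(map(int,sys.argv[2:6])); k=np.zeros(d.shape,bool); k[a[1]:a[3],a[0]:a[2]]=1; X[~k]=np.nan\nz=X[/' w.py
python3 w.py w1.png 325 150 410 290; python3 - <<'E'
from h import *
for t in("spare_tip","spare_hinge","spare_root"): print(t,[(np.round(r["position"],4).tolist(),round(r["score"],2)) for r in finder.look_for("wrist",t)[:2]])
E
```

```text
green cap 82 mean [ 0.573  -0.0868  0.17  ] med z 0.1704 px 349.0 168.0 rect [573. -87.] [8.  7.9] 16.1
red cap 0
knuckle top 449 mean [ 0.6022 -0.1726  0.1704] med z 0.1704 px 349.0 266.0 rect [ 592.4 -131.9] [ 23.8 102.9] 13.6
bar 671 mean [ 0.5855 -0.129   0.1536] med z 0.1537 px 346.0 213.0 rect [ 586.7 -128.3] [13.6 94.7] 13.3
   line through [ 0.5855 -0.129   0.1536] deg 106.1
plate top 607 mean [ 0.6142 -0.1513  0.1621] med z 0.1623 px 367.0 246.0 rect [ 615.2 -154.4] [10.3 59.9] 14.0
   line through [ 0.6142 -0.1513  0.1621] deg 104.64
yellow tab top 0
spare_tip [([0.5845, -0.1271, 0.1568], 0.56), ([0.281, -0.2338, 0.1536], 0.55)]
spare_hinge [([0.3007, -0.2211, 0.0975], 0.98), ([0.61, -0.1411, 0.1248], 0.95)]
spare_root [([0.5805, -0.1266, 0.1536], 0.74), ([0.6088, -0.1401, 0.1283], 0.71)]
```

```bash
python3 - <<'E'
from h import *
H=np.array([.5984,-.174]); a=np.radians(106.2); u=np.array([np.cos(a),np.sin(a)]); n=np.array([np.sin(a),-np.cos(a)])
p=H+.074*u+.027*n; print(p, rel([*p,.138],106.2))
E
```

```text
[ 0.60368259 -0.09540551] (array([0.0286, 0.054 , 0.194 ]), array([-0.02, -0.01,  0.69]))
```

```bash
python3 -m pendant '[{"wx":0,"wy":0,"wz":0.7,"dx":0.029,"dy":0.054,"dz":0.03,"hand":-1},{"wx":0,"wy":0,"wz":0.7,"dx":0.029,"dy":0.054,"dz":0.05,"hand":-1},{"wx":0,"wy":0,"wz":0.7,"dx":0.029,"dy":0.054,"dz":0.09,"hand":-1},{"wx":0,"wy":0,"wz":0.7,"dx":0.029,"dy":0.054,"dz":0.13,"hand":-1},{"wx":0,"wy":0,"wz":0.7,"dx":0.029,"dy":0.054,"dz":0.17,"hand":-1},{"wx":0,"wy":0,"wz":0.7,"dx":0.029,"dy":0.054,"dz":0.194,"hand":-1},{"wx":0,"wy":0,"wz":0.7,"dx":0.029,"dy":0.054,"dz":0.194,"hand":-1},{"wx":0,"wy":0,"wz":0.7,"dx":0.029,"dy":0.054,"dz":0.194,"hand":-1}]'
python3 -m pendant '[{"wx":0,"wy":0,"wz":0,"dx":0,"dy":-0.004,"dz":0,"hand":-1},{"wx":0,"wy":0,"wz":0,"dx":0,"dy":-0.008,"dz":0,"hand":-1}]'
python3 -m pendant '[{"wx":0,"wy":0,"wz":0,"dx":0,"dy":-0.003,"dz":0,"hand":-1},{"wx":0,"wy":0,"wz":0,"dx":0,"dy":-0.003,"dz":0,"hand":-1}]'
```

```text
time: 3.23
tool_pos: [0.603, -0.0942, 0.1369]
tool_rot: [-0.002, 0.6, 0.8, -0.001]
contact_force: [0.4, 0.2, 1.2]
gripper_width: 0.002
time: 3.4
tool_pos: [0.5982, -0.0971, 0.142]
tool_rot: [0.003, 0.6, 0.8, 0.001]
contact_force: [-0.7, 0.6, 0.9]
gripper_width: 0.001
time: 3.57
tool_pos: [0.5941, -0.0977, 0.1406]
tool_rot: [0.002, 0.6, 0.8, 0.001]
contact_force: [-0.4, 0.3, 0.0]
gripper_width: -0.003
```

```bash
for i in 1 2 3; do python3 -m pendant '[{"wx":0,"wy":0,"wz":0,"dx":0,"dy":-0.002,"dz":0,"hand":-1},{"wx":0,"wy":0,"wz":0,"dx":0,"dy":-0.003,"dz":0,"hand":-1}]'|grep -E "pos|force"; done
```

```text
tool_pos: [0.5921, -0.0981, 0.1401]
contact_force: [4.0, 0.6, 2.5]
tool_pos: [0.5889, -0.0989, 0.1398]
contact_force: [3.3, 1.1, 5.4]
tool_pos: [0.5855, -0.0997, 0.1392]
contact_force: [3.5, 0.3, 3.3]
```

```bash
python3 - <<'E'
from h import *
H=np.array([.5984,-.174]); T=toolT(sensors.state())
N=14
for k in range(1,N+1):
    th=111.3+(186-111.3)*k/N; y=106.2+(186-106.2)*k/N
    a=np.radians(th); p=H+.074*np.array([np.cos(a),np.sin(a)])+.015*np.array([np.sin(a),-np.cos(a)])
    s,w=rel([*p,.139],y,T); print(k,s.round(3),w.round(1))
E
```

```text
1 [ 0.001 -0.007  0.   ] [ 0.1  0.1 -5.6]
2 [ 0.    -0.014  0.   ] [  0.1   0.1 -11.3]
3 [-0.    -0.021  0.   ] [  0.1   0.1 -17. ]
4 [-0.002 -0.028  0.   ] [  0.1   0.1 -22.7]
5 [-0.004 -0.035  0.   ] [  0.1   0.1 -28.4]
6 [-0.007 -0.041  0.   ] [  0.1   0.1 -34.1]
7 [-0.01  -0.047  0.   ] [  0.1   0.1 -39.8]
8 [-0.014 -0.053  0.   ] [  0.1   0.1 -45.5]
9 [-0.018 -0.059  0.   ] [  0.1   0.1 -51.2]
10 [-0.023 -0.064  0.   ] [  0.1   0.1 -56.9]
11 [-0.029 -0.068  0.   ] [  0.1   0.1 -62.6]
12 [-0.034 -0.072  0.   ] [  0.    0.1 -68.3]
13 [-0.04  -0.076  0.   ] [  0.    0.1 -74. ]
14 [-0.047 -0.079  0.   ] [  0.    0.1 -79.7]
```

```bash
python3 -m pendant '[{"wx":0,"wy":0,"wz":-5.6,"dx":0.001,"dy":-0.007,"dz":0,"hand":-1},{"wx":0,"wy":0,"wz":-11.3,"dx":0,"dy":-0.014,"dz":0,"hand":-1},{"wx":0,"wy":0,"wz":-17,"dx":0,"dy":-0.021,"dz":0,"hand":-1},{"wx":0,"wy":0,"wz":-22.7,"dx":-0.002,"dy":-0.028,"dz":0,"hand":-1},{"wx":0,"wy":0,"wz":-28.4,"dx":-0.004,"dy":-0.035,"dz":0,"hand":-1},{"wx":0,"wy":0,"wz":-34.1,"dx":-0.007,"dy":-0.041,"dz":0,"hand":-1},{"wx":0,"wy":0,"wz":-39.8,"dx":-0.010,"dy":-0.047,"dz":0,"hand":-1},{"wx":0,"wy":0,"wz":-45.5,"dx":-0.014,"dy":-0.053,"dz":0,"hand":-1},{"wx":0,"wy":0,"wz":-51.2,"dx":-0.018,"dy":-0.059,"dz":0,"hand":-1},{"wx":0,"wy":0,"wz":-56.9,"dx":-0.023,"dy":-0.064,"dz":0,"hand":-1},{"wx":0,"wy":0,"wz":-62.6,"dx":-0.029,"dy":-0.068,"dz":0,"hand":-1},{"wx":0,"wy":0,"wz":-68.3,"dx":-0.034,"dy":-0.072,"dz":0,"hand":-1},{"wx":0,"wy":0,"wz":-74,"dx":-0.040,"dy":-0.076,"dz":0,"hand":-1},{"wx":0,"wy":0,"wz":-79.7,"dx":-0.047,"dy":-0.079,"dz":0,"hand":-1},{"wx":0,"wy":0,"wz":-79.7,"dx":-0.047,"dy":-0.079,"dz":0,"hand":-1}]'; python3 -c "
from h import *
print(yaw())"
```

```text
time: 5.32
tool_pos: [0.5206, -0.1668, 0.1371]
tool_rot: [-0.002, -0.053, 0.999, 0.001]
contact_force: [0.2, 0.6, 0.3]
gripper_width: 0.001
-173.97113202636473
```

```bash
python3 -m pendant '[{"wx":0,"wy":0,"wz":-2,"dx":0,"dy":-0.002,"dz":0,"hand":-1},{"wx":0,"wy":0,"wz":-4,"dx":0,"dy":-0.004,"dz":0,"hand":-1},{"wx":0,"wy":0,"wz":-6,"dx":0,"dy":-0.005,"dz":0,"hand":-1}]'|grep -E "pos|force"; for i in 1 2 3; do python3 -m pendant '[{"wx":0,"wy":0,"wz":0,"dx":0,"dy":-0.001,"dz":0,"hand":-1},{"wx":0,"wy":0,"wz":0,"dx":0,"dy":-0.001,"dz":0,"hand":-1}]'|grep -E "pos|force"; done
```

```text
tool_pos: [0.5207, -0.1707, 0.1365]
contact_force: [-2.8, 2.8, 2.0]
tool_pos: [0.5213, -0.1719, 0.1366]
contact_force: [-2.8, 2.2, -0.5]
tool_pos: [0.5221, -0.1732, 0.137]
contact_force: [-3.7, 2.2, -2.2]
tool_pos: [0.5231, -0.1744, 0.1376]
contact_force: [-1.2, 4.2, -1.1]
```

```bash
for i in 1 2 3; do python3 -m pendant '[{"wx":0,"wy":0,"wz":0,"dx":0,"dy":-0.0008,"dz":0,"hand":-1},{"wx":0,"wy":0,"wz":0,"dx":0,"dy":-0.0008,"dz":0,"hand":-1}]'|grep -E "pos|force"; done
```

```text
tool_pos: [0.5237, -0.1755, 0.1381]
contact_force: [-0.9, 3.2, -2.4]
tool_pos: [0.5238, -0.1757, 0.1381]
contact_force: [-2.3, 6.2, -1.5]
tool_pos: [0.5238, -0.1758, 0.1381]
contact_force: [-2.7, 8.5, -1.2]
```

```bash
python3 -m pendant '[{"wx":0,"wy":0,"wz":0,"dx":0,"dy":-0.001,"dz":0,"hand":-1},{"wx":0,"wy":0,"wz":0,"dx":0,"dy":-0.0016,"dz":0,"hand":-1},{"wx":0,"wy":0,"wz":0,"dx":0,"dy":-0.0016,"dz":0,"hand":-1}]'|grep -E "pos|force"
```

```text
tool_pos: [0.5238, -0.176, 0.138]
contact_force: [-3.6, 12.5, 1.0]
```

```bash
python3 -m pendant '[{"wx":0,"wy":0,"wz":0,"dx":0,"dy":-0.0006,"dz":0,"hand":-1},{"wx":0,"wy":0,"wz":0,"dx":0,"dy":-0.0006,"dz":0,"hand":-1},{"wx":0,"wy":0,"wz":0,"dx":0,"dy":-0.0006,"dz":0,"hand":-1},{"wx":0,"wy":0,"wz":0,"dx":0,"dy":-0.0006,"dz":0,"hand":-1}]'|grep -E "pos|force";python3 -m pendant '[{"wx":0,"wy":0,"wz":0,"dx":0,"dy":0,"dz":0,"hand":-1},{"wx":0,"wy":0,"wz":0,"dx":0,"dy":0,"dz":0,"hand":-1},{"wx":0,"wy":0,"wz":0,"dx":0,"dy":0,"dz":0,"hand":-1},{"wx":0,"wy":0,"wz":0,"dx":0,"dy":0,"dz":0,"hand":-1}]'|grep -E "pos|force"; python3 - <<'E'
from h import *
print(sensors.state()["contact_force"], yaw(), rel([.49,.05,.30],190))
E
```

```text
tool_pos: [0.5238, -0.1761, 0.1379]
contact_force: [-4.7, 13.6, 0.5]
tool_pos: [0.5238, -0.1761, 0.1379]
contact_force: [-4.2, 14.0, 0.7]
[-4.18679072 13.96989021  0.66635397] -167.9788166056091 (array([-0.0139,  0.2294, -0.1604]), array([ 0.42, -0.05,  2.02]))
```

```bash
python3 - <<'E'
from h import *
print(rel([.565,.12,.35],99))
E
python3 -m pendant '[{"wx":0,"wy":0,"wz":0,"dx":0,"dy":0.01,"dz":0,"hand":-1},{"wx":0,"wy":0,"wz":0,"dx":0,"dy":0.03,"dz":-0.005,"hand":-1},{"wx":0,"wy":0,"wz":0,"dx":0,"dy":0.04,"dz":-0.03,"hand":-1},{"wx":0,"wy":0,"wz":0,"dx":0,"dy":0.05,"dz":-0.07,"hand":-1}]'|grep -E "pos|force"
python3 - <<'E'
from h import *
print(rel([.565,.12,.35],99))
E
```

```text
(array([-0.1018,  0.2826, -0.2101]), array([ 0.29, -0.37, 93.02]))
tool_pos: [0.5121, -0.1296, 0.2054]
contact_force: [1.2, -0.7, -0.5]
(array([-0.1028,  0.2334, -0.1448]), array([-0.17, -0.31, 92.98]))
```

```bash
python3 -m pendant '[{"wx":0,"wy":0,"wz":7,"dx":-0.01,"dy":0.02,"dz":-0.04,"hand":-1},{"wx":0,"wy":0,"wz":14,"dx":-0.02,"dy":0.04,"dz":-0.08,"hand":1},{"wx":0,"wy":0,"wz":93,"dx":-0.103,"dy":0.233,"dz":-0.145,"hand":1},{"wx":0,"wy":0,"wz":93,"dx":-0.103,"dy":0.233,"dz":-0.145,"hand":1},{"wx":0,"wy":0,"wz":93,"dx":-0.103,"dy":0.233,"dz":-0.145,"hand":1},{"wx":0,"wy":0,"wz":93,"dx":-0.103,"dy":0.233,"dz":-0.145,"hand":1},{"wx":0,"wy":0,"wz":93,"dx":-0.103,"dy":0.233,"dz":-0.145,"hand":1},{"wx":0,"wy":0,"wz":93,"dx":-0.103,"dy":0.233,"dz":-0.145,"hand":1},{"wx":0,"wy":0,"wz":93,"dx":-0.103,"dy":0.233,"dz":-0.145,"hand":1},{"wx":0,"wy":0,"wz":93,"dx":-0.103,"dy":0.233,"dz":-0.145,"hand":1},{"wx":0,"wy":0,"wz":93,"dx":-0.103,"dy":0.233,"dz":-0.145,"hand":1},{"wx":0,"wy":0,"wz":93,"dx":-0.103,"dy":0.233,"dz":-0.145,"hand":1},{"wx":0,"wy":0,"wz":93,"dx":-0.103,"dy":0.233,"dz":-0.145,"hand":1},{"wx":0,"wy":0,"wz":93,"dx":-0.103,"dy":0.233,"dz":-0.145,"hand":1},{"wx":0,"wy":0,"wz":93,"dx":-0.103,"dy":0.233,"dz":-0.145,"hand":1},{"wx":0,"wy":0,"wz":93,"dx":-0.103,"dy":0.233,"dz":-0.145,"hand":1},{"wx":0,"wy":0,"wz":93,"dx":-0.103,"dy":0.233,"dz":-0.145,"hand":1}]' && python3 w.py w2.png
```

```text
time: 9.23
tool_pos: [0.5669, 0.1187, 0.3541]
tool_rot: [0.001, 0.649, 0.761, 0.001]
contact_force: [-0.3, 0.2, 0.9]
gripper_width: 1.003
green cap 37 mean [ 0.2467 -0.171   0.1703] med z 0.1701 px 9.0 408.0 rect [ 246.4 -171.2] [7.8 7.3] 50.9
red cap 77 mean [0.5274 0.1438 0.17  ] med z 0.1702 px 279.0 181.0 rect [527.3 143.6] [8.7 8.3] 69.4
knuckle top 503 mean [0.6204 0.1612 0.1703] med z 0.1704 px 380.0 179.0 rect [620.5 161.1] [23.8 18. ] 13.4
bar 725 mean [0.516  0.0937 0.1536] med z 0.1537 px 274.0 217.0 rect [454.4 -22.7] [480.1 250.2] 63.9
   line through [0.516  0.0937 0.1536] deg 46.04
plate top 1134 mean [0.636  0.1106 0.1622] med z 0.1624 px 387.0 220.0 rect [510.4 -17.8] [513.1 343.3] 63.7
   line through [0.636  0.1106 0.1622] deg 57.08
yellow tab top 44 mean [0.5628 0.1554 0.2053] med z 0.205 px 319.0 181.0 rect [566.7 151. ] [ 6.  16.8] 41.1
   line through [0.5628 0.1554 0.2053] deg 128.65
```

View pics/w2.png

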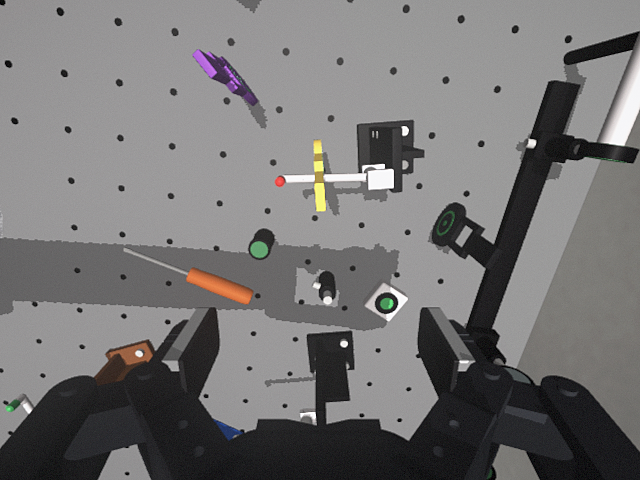

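The wrist view shows the paddle across the used bar at px (318,175), the red tip at (279,181) and the hinge at (380,179). I refine the paddle and the bar inside this region.

```bash
python3 - <<'E'
from h import *
D=np.load("/tmp/w.npz"); im,X=D["im"].astype(int),D["X"]; z=X[...,2]; r,g,b=im[...,0],im[...,1],im[...,2]
k=np.zeros(z.shape,bool); k[125:225,265:420]=1
y=k&(r-b>60)&(g-b>40)
for lo,hi in((0,.05),(.05,.1),(.1,.15),(.15,.17),(.17,.19),(.19,.2),(.2,.21),(.21,.23)):
    m=y&(z>lo)&(z<hi); p=X[m]
    if len(p)>3:
        q=cv2.minAreaRect((p[:,:2]*1000).astype(np.float32)); v,u=np.nonzero(m); print(lo,hi,len(p),p.mean(0).round(4),"px",u.min(),u.max(),v.min(),v.max(),np.round(q[0],1),np.round(q[1],1),round(q[2],1))
sat=im.max(-1)-im.min(-1)
def f(t,m):
    p=X[m]; q=cv2.minAreaRect((p[:,:2]*1000).astype(np.float32)); c=p.mean(0); vt=np.linalg.svd((p-c)[:,:2],full_matrices=False)[2][0]; print(t,len(p),c.round(4),np.degrees(np.arctan2(vt[1],vt[0]))%180,np.round(q[0],1),np.round(q[1],1),round(q[2],1))
f("bar",k&(sat<40)&(r>90)&(z>.1505)&(z<.159))
f("plate",k&(im.sum(-1)<200)&(z>.156)&(z<.168))
# spare
for t in("used_tip","paddle_grip","paddle"): print(t,[(np.round(q["position"],4).tolist(),round(q["score"],2)) for q in finder.look_for("wrist",t)[:2]])
E
```

```text
0 0.05 24 [0.5658 0.1095 0.0008] px 314 319 156 211 [564.2 118.9] [ 4.4 78.8] 14.2
0.05 0.1 37 [0.5572 0.1809 0.094 ] px 314 321 140 145 [557.8 180.6] [7.9 4.9] 10.5
0.1 0.15 105 [0.5593 0.1725 0.1154] px 314 323 145 170 [561.  165.5] [ 8.1 26.6] 14.1
0.15 0.17 110 [0.5611 0.1635 0.1625] px 314 322 159 172 [561.1 163.2] [ 7.6 10.5] 11.9
0.17 0.19 37 [0.5624 0.1576 0.1805] px 315 322 172 176 [562.3 157.6] [6.5 1.5] 13.3
0.19 0.2 18 [0.5622 0.1565 0.1953] px 315 322 177 179 [562.4 156.6] [6.1 0.7] 14.8
0.2 0.21 22 [0.5626 0.155  0.2049] px 315 322 179 206 [561.7 146.1] [22.1  5.6] 85.7
0.21 0.23 275 [0.5655 0.1447 0.2137] px 315 325 181 210 [565.5 144.2] [ 7.8 24.3] 13.3
bar 596 [0.5709 0.1521 0.1536] 10.18722183725439 [579.6 158.5] [109.3  25.2] 6.0
plate 622 [0.633  0.1809 0.1621] 102.995613466502 [583.  171.6] [114.2  59.1] 9.4
used_tip [([0.5703, 0.1541, 0.155], 0.8)]
paddle_grip [([0.4581, 0.2307, 0.1141], 0.83), ([0.5667, 0.1547, 0.1905], 0.82)]
paddle [([0.5616, 0.1594, 0.1916], 0.78), ([0.4509, 0.2266, 0.111], 0.72)]
```

```bash
python3 - <<'E'
from h import *
print(rel([.5653,.1448,.181],103.3))
E
```

```text
(array([0.0258, 0.0028, 0.1724]), array([ 0.03,  0.01, -4.29]))
```

```bash
python3 -m pendant '[{"wx":0,"wy":0,"wz":-4.3,"dx":0.026,"dy":0.003,"dz":0.03,"hand":1},{"wx":0,"wy":0,"wz":-4.3,"dx":0.026,"dy":0.003,"dz":0.07,"hand":1},{"wx":0,"wy":0,"wz":-4.3,"dx":0.026,"dy":0.003,"dz":0.10,"hand":1},{"wx":0,"wy":0,"wz":-4.3,"dx":0.026,"dy":0.003,"dz":0.13,"hand":1},{"wx":0,"wy":0,"wz":-4.3,"dx":0.026,"dy":0.003,"dz":0.13,"hand":1},{"wx":0,"wy":0,"wz":-4.3,"dx":0.026,"dy":0.003,"dz":0.13,"hand":1}]'; python3 - <<'E'
from h import *
print(rel([.5653,.1448,.181],103.3))
E
```

```text
time: 9.93
tool_pos: [0.5642, 0.145, 0.2215]
tool_rot: [-0.001, 0.62, 0.784, -0.001]
contact_force: [-0.6, -0.3, 1.8]
gripper_width: 1.0
(array([-0.0004,  0.0012,  0.0405]), array([-0.23, -0.02,  0.  ]))
```

```bash
python3 -m pendant '[{"wx":0,"wy":0,"wz":0,"dx":0,"dy":0.001,"dz":0.02,"hand":1},{"wx":0,"wy":0,"wz":0,"dx":0,"dy":0.001,"dz":0.035,"hand":1},{"wx":0,"wy":0,"wz":0,"dx":0,"dy":0.001,"dz":0.04,"hand":1},{"wx":0,"wy":0,"wz":0,"dx":0,"dy":0.001,"dz":0.04,"hand":1}]'; python3 -m pendant '[{"wx":0,"wy":0,"wz":0,"dx":0,"dy":0,"dz":0,"hand":-0.3},{"wx":0,"wy":0,"wz":0,"dx":0,"dy":0,"dz":0,"hand":-0.5},{"wx":0,"wy":0,"wz":0,"dx":0,"dy":0,"dz":0,"hand":-0.6},{"wx":0,"wy":0,"wz":0,"dx":0,"dy":0,"dz":0,"hand":-0.7},{"wx":0,"wy":0,"wz":0,"dx":0,"dy":0,"dz":0,"hand":-0.8},{"wx":0,"wy":0,"wz":0,"dx":0,"dy":0,"dz":0,"hand":-0.9},{"wx":0,"wy":0,"wz":0,"dx":0,"dy":0,"dz":0,"hand":-1},{"wx":0,"wy":0,"wz":0,"dx":0,"dy":0,"dz":0,"hand":-1},{"wx":0,"wy":0,"wz":0,"dx":0,"dy":0,"dz":0,"hand":-1},{"wx":0,"wy":0,"wz":0,"dx":0,"dy":0,"dz":0,"hand":-1},{"wx":0,"wy":0,"wz":0,"dx":0,"dy":0,"dz":0,"hand":-1},{"wx":0,"wy":0,"wz":0,"dx":0,"dy":0,"dz":0,"hand":-1}]'
```

```text
time: 10.27
tool_pos: [0.5667, 0.1453, 0.1844]
tool_rot: [0.0, 0.621, 0.784, 0.0]
contact_force: [-0.4, 0.0, -0.2]
gripper_width: 1.0
time: 11.27
tool_pos: [0.5663, 0.1453, 0.1836]
tool_rot: [0.0, 0.621, 0.784, 0.0]
contact_force: [-1.3, 0.4, 3.6]
gripper_width: 0.082
```

```bash
python3 -m pendant '[{"wx":0,"wy":0,"wz":0,"dx":0,"dy":0,"dz":-0.004,"hand":-1},{"wx":0,"wy":0,"wz":0,"dx":0,"dy":0,"dz":-0.01,"hand":-1},{"wx":0,"wy":0,"wz":0,"dx":0.002,"dy":0,"dz":-0.016,"hand":-1},{"wx":0,"wy":0,"wz":0,"dx":0.003,"dy":0,"dz":-0.0205,"hand":-1},{"wx":0,"wy":0,"wz":0,"dx":0.003,"dy":0,"dz":-0.0215,"hand":-1},{"wx":0,"wy":0,"wz":0,"dx":0.003,"dy":0,"dz":-0.022,"hand":-1},{"wx":0,"wy":0,"wz":0,"dx":0.003,"dy":0,"dz":-0.022,"hand":-1},{"wx":0,"wy":0,"wz":0,"dx":0.003,"dy":0,"dz":-0.022,"hand":-1}]'; python3 w.py w3.png 0 0 640 250
```

```text
time: 11.93
tool_pos: [0.5654, 0.1483, 0.205]
tool_rot: [-0.0, 0.621, 0.784, -0.0]
contact_force: [1.1, 0.0, -2.1]
gripper_width: 0.082
green cap 0
red cap 0
knuckle top 0
bar 13 mean [0.4878 0.236  0.1553] med z 0.1557 px 199.0 75.0 rect [537.3 226.7] [  0.4 189.8] 79.5
   line through [0.4878 0.236  0.1553] deg 169.53
plate top 1396 mean [0.5965 0.2016 0.1615] med z 0.1621 px 389.0 193.0 rect [542.8 216.3] [ 32.1 201.9] 74.8
   line through [0.5965 0.2016 0.1615] deg 167.06
yellow tab top 0
```

View pics/w3.png

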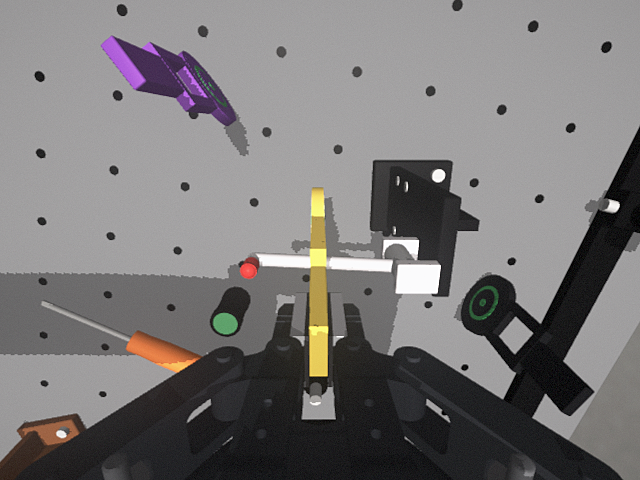

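The paddle is lifted and square, with the bar still through its eye. The red cap is at px (250,267). Now I slide it out along the bar.

```bash
python3 -m pendant '[{"wx":0,"wy":0,"wz":0,"dx":0.0005,"dy":-0.01,"dz":0,"hand":-1},{"wx":0,"wy":0,"wz":0,"dx":0.001,"dy":-0.02,"dz":0,"hand":-1},{"wx":0,"wy":0,"wz":0,"dx":0.001,"dy":-0.026,"dz":0,"hand":-1},{"wx":0,"wy":0,"wz":0,"dx":0.001,"dy":-0.026,"dz":0,"hand":-1}]'; python3 -m pendant '[{"wx":0,"wy":0,"wz":0,"dx":0,"dy":-0.006,"dz":0,"hand":-1},{"wx":0,"wy":0,"wz":0,"dx":0.001,"dy":-0.012,"dz":0,"hand":-1},{"wx":0,"wy":0,"wz":0,"dx":0.001,"dy":-0.018,"dz":0,"hand":-1}]';python3 -m pendant '[{"wx":0,"wy":0,"wz":0,"dx":0,"dy":-0.008,"dz":0,"hand":-1},{"wx":0,"wy":0,"wz":0,"dx":0.001,"dy":-0.02,"dz":0,"hand":-1},{"wx":0,"wy":0,"wz":0,"dx":0.001,"dy":-0.04,"dz":0,"hand":-1},{"wx":0,"wy":0,"wz":0,"dx":0.001,"dy":-0.05,"dz":0,"hand":-1}]'
```

```text
time: 12.32
tool_pos: [0.5385, 0.1431, 0.205]
tool_rot: [-0.0, 0.621, 0.784, -0.0]
contact_force: [-0.4, -0.3, -1.8]
gripper_width: 0.076
time: 12.57
tool_pos: [0.5217, 0.1401, 0.2054]
tool_rot: [-0.0, 0.62, 0.784, 0.0]
contact_force: [-0.7, -0.1, -0.9]
gripper_width: 0.083
time: 12.9
tool_pos: [0.4716, 0.1293, 0.205]
tool_rot: [-0.0, 0.62, 0.784, -0.0]
contact_force: [-0.5, -0.1, -1.5]
gripper_width: 0.083
```

```bash
python3 - <<'E'
from h import *
H=np.array([.5984,-.174]); a=np.radians(193.2); u=np.array([np.cos(a),np.sin(a)]); n=np.array([np.sin(a),-np.cos(a)])
p=H+.14*u-.002*n*1; print(n,p, rel([*p,.207],103.2))
E
```

```text
[-0.22835087  0.9735789 ] [ 0.46255566 -0.20791628] (array([-0.3261, -0.0863, -0.0019]), array([-0.07, -0.  ,  0.1 ]))
```

```bash
python3 -m pendant '[{"wx":0,"wy":0,"wz":0,"dx":-0.015,"dy":-0.006,"dz":-0.01,"hand":-1},{"wx":0,"wy":0,"wz":0,"dx":-0.04,"dy":-0.012,"dz":-0.015,"hand":-1},{"wx":0,"wy":0,"wz":0,"dx":-0.07,"dy":-0.02,"dz":-0.015,"hand":-1},{"wx":0,"wy":0,"wz":0,"dx":-0.10,"dy":-0.03,"dz":-0.015,"hand":-1},{"wx":0,"wy":0,"wz":0,"dx":-0.13,"dy":-0.04,"dz":-0.015,"hand":-1},{"wx":0,"wy":0,"wz":0,"dx":-0.16,"dy":-0.05,"dz":-0.015,"hand":-1},{"wx":0,"wy":0,"wz":0,"dx":-0.19,"dy":-0.06,"dz":-0.015,"hand":-1},{"wx":0,"wy":0,"wz":0,"dx":-0.22,"dy":-0.07,"dz":-0.015,"hand":-1},{"wx":0,"wy":0,"wz":0,"dx":-0.25,"dy":-0.075,"dz":-0.015,"hand":-1},{"wx":0,"wy":0,"wz":0,"dx":-0.28,"dy":-0.08,"dz":-0.015,"hand":-1},{"wx":0,"wy":0,"wz":0,"dx":-0.31,"dy":-0.086,"dz":-0.008,"hand":-1},{"wx":0,"wy":0,"wz":0,"dx":-0.326,"dy":-0.086,"dz":-0.002,"hand":-1},{"wx":0,"wy":0,"wz":0,"dx":-0.326,"dy":-0.086,"dz":-0.002,"hand":-1},{"wx":0,"wy":0,"wz":0,"dx":-0.326,"dy":-0.086,"dz":-0.002,"hand":-1}]'; python3 w.py w4.png; python3 - <<'E'
from h import *
s,S=grab("side"),grab("top")
for n,(im,d,X,P,f,c),roi in(("side",s,(280,180,420,330)),("top",S,(370,200,420,260))):
    np.savez("/tmp/%s1.npz"%n,im=im,X=X)
E
```

```text
time: 14.07
tool_pos: [0.4639, -0.2076, 0.2067]
tool_rot: [-0.001, 0.621, 0.784, 0.0]
contact_force: [-0.6, -0.0, -1.6]
gripper_width: 0.084
green cap 192 mean [ 0.5096 -0.1961  0.1701] med z 0.17 px 400.0 276.0 rect [ 510.  -196.4] [8.6 9.6] 64.0
red cap 0
knuckle top 1904 mean [ 0.5093 -0.1958  0.1703] med z 0.1704 px 401.0 275.0 rect [ 448.9 -203.9] [337.7  33.7] 14.2
bar 2183 mean [ 0.5024 -0.1942  0.1535] med z 0.1537 px 383.0 259.0 rect [ 446.8 -194.2] [354.8  58.2] 13.6
   line through [ 0.5024 -0.1942  0.1535] deg 11.5
plate top 2773 mean [ 0.5069 -0.1739  0.1607] med z 0.1615 px 407.0 233.0 rect [ 457.3 -192.8] [334.9  60.3] 13.6
   line through [ 0.5069 -0.1739  0.1607] deg 14.53
yellow tab top 1120 mean [ 0.4626 -0.1981  0.222 ] med z 0.2239 px 318.0 310.0 rect [ 464.9 -206.8] [ 7.8 27. ] 14.9
   line through [ 0.4626 -0.1981  0.222 ] deg 104.23
```

View pics/w4.png

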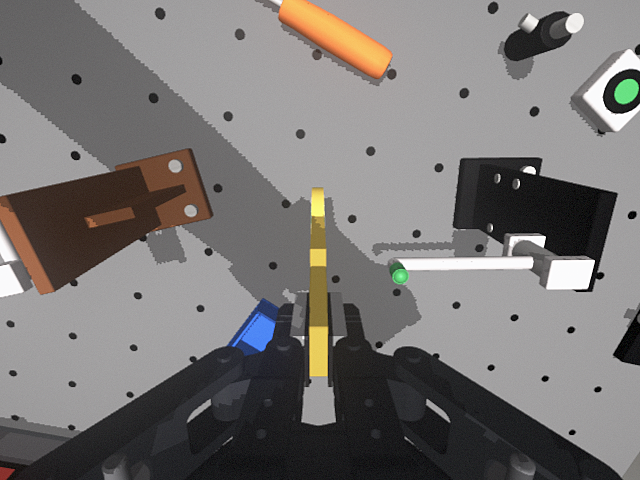

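```bash
python3 - <<'E'
from h import *
D=np.load("/tmp/w.npz"); im,X=D["im"].astype(int),D["X"]; z=X[...,2]; r,g,b=im[...,0],im[...,1],im[...,2]; sat=im.max(-1)-im.min(-1)
k=np.zeros(z.shape,bool); k[245:290,410:505]=1
p=X[k&(sat<40)&(r>90)&(z>.1505)&(z<.159)]; c=p.mean(0); vt=np.linalg.svd((p-c)[:,:2],full_matrices=False)[2][0]; ang=np.degrees(np.arctan2(vt[1],vt[0]))%180; print("bar",len(p),c.round(4),ang)
a=np.radians(13.5); n=np.array([-np.sin(a),np.cos(a)]); uu=np.array([np.cos(a),np.sin(a)])
k=np.zeros(z.shape,bool); k[180:400,295:345]=1; y=k&(r-b>60)&(g-b>40)
for lo in np.arange(.06,.25,.01):
    q=X[y&(z>=lo)&(z<lo+.01)]
    if len(q)>3: l=(q[:,:2]-c[:2])@n*1000; m=(q[:,:2]-c[:2])@uu*1000; print(round(lo,3),len(q),"lat",l.min().round(1),l.max().round(1),"along",m.min().round(1),m.max().round(1))
T=toolT(sensors.state()); print("tcp lat",(T[:2,3]-c[:2])@n*1000)
E
```

```text
bar 1175 [ 0.5463 -0.1862  0.1536] 14.046222942066834
0.1 25 lat 20.6 38.1 along -89.3 -80.8
0.11 86 lat 20.3 37.9 along -89.3 -80.8
0.12 199 lat 15.4 35.0 along -89.1 -80.3
0.13 66 lat 24.4 27.8 along -88.2 -81.0
0.14 67 lat 23.8 25.1 along -88.0 -80.6
0.15 78 lat 22.9 24.3 along -88.3 -80.7
0.16 96 lat 22.2 23.8 along -88.2 -80.9
0.17 99 lat 21.7 23.1 along -88.0 -81.0
0.18 374 lat 11.6 22.3 along -88.3 -80.7
0.19 149 lat 10.5 12.9 along -88.2 -80.9
0.2 171 lat 10.4 12.2 along -88.0 -80.7
0.21 211 lat 9.3 11.6 along -87.8 -80.7
0.22 233 lat 8.5 10.8 along -87.6 -80.7
0.23 1115 lat -14.4 10.3 along -87.7 -80.8
0.24 29 lat -8.0 4.3 along -87.7 -87.6
tcp lat -0.6640691530771574
```

```bash
python3 -m pendant '[{"wx":0,"wy":-1.5,"wz":0,"dx":0,"dy":0.005,"dz":0,"hand":-1},{"wx":0,"wy":-3,"wz":0,"dx":0,"dy":0.015,"dz":0,"hand":-1},{"wx":0,"wy":-3,"wz":0,"dx":0,"dy":0.024,"dz":0.001,"hand":-1},{"wx":0,"wy":-3,"wz":0,"dx":0,"dy":0.026,"dz":0.0015,"hand":-1},{"wx":0,"wy":-3,"wz":0,"dx":0,"dy":0.026,"dz":0.0015,"hand":-1}]'; python3 -m pendant '[{"wx":0,"wy":0,"wz":0,"dx":0,"dy":0.006,"dz":0,"hand":-1},{"wx":0,"wy":0,"wz":0,"dx":0,"dy":0.012,"dz":0,"hand":-1},{"wx":0,"wy":0,"wz":0,"dx":0.0005,"dy":0.018,"dz":0,"hand":-1},{"wx":0,"wy":0,"wz":0,"dx":0.0005,"dy":0.024,"dz":0,"hand":-1}]'; python3 -m pendant '[{"wx":0,"wy":0,"wz":0,"dx":0,"dy":0.01,"dz":0,"hand":-1},{"wx":0,"wy":0,"wz":0,"dx":0.0005,"dy":0.02,"dz":0,"hand":-1},{"wx":0,"wy":0,"wz":0,"dx":0.0005,"dy":0.03,"dz":0,"hand":-1},{"wx":0,"wy":0,"wz":0,"dx":0.0005,"dy":0.034,"dz":0,"hand":-1},{"wx":0,"wy":0,"wz":0,"dx":0.0005,"dy":0.034,"dz":0,"hand":-1}]'; python3 w.py w5.png
```

```text
time: 14.63
tool_pos: [0.4905, -0.2006, 0.2058]
tool_rot: [0.02, 0.62, 0.784, -0.016]
contact_force: [-0.1, -0.0, -1.1]
gripper_width: 0.08
time: 14.97
tool_pos: [0.5137, -0.1954, 0.2058]
tool_rot: [0.021, 0.62, 0.784, -0.016]
contact_force: [-0.4, -0.6, -1.1]
gripper_width: 0.082
time: 15.38
tool_pos: [0.5471, -0.1868, 0.2056]
tool_rot: [0.02, 0.62, 0.784, -0.016]
contact_force: [-0.1, -0.2, -1.1]
gripper_width: 0.078
green cap 149 mean [ 0.5099 -0.1959  0.1702] med z 0.1703 px 248.0 275.0 rect [ 509.9 -196.3] [8.8 8.6] 54.1
red cap 0
knuckle top 1338 mean [ 0.6014 -0.1725  0.1702] med z 0.1704 px 417.0 273.0 rect [ 581.  -173.7] [69.  22.2] 1.3
bar 1610 mean [ 0.5548 -0.1835  0.1537] med z 0.1538 px 330.0 260.0 rect [ 568.5 -173.8] [126.5  34.4] 33.4
   line through [ 0.5548 -0.1835  0.1537] deg 15.65
plate top 1831 mean [ 0.6089 -0.1511  0.162 ] med z 0.1623 px 439.0 235.0 rect [ 563.1 -160.7] [120.4  60.6] 6.5
   line through [ 0.6089 -0.1511  0.162 ] deg 30.78
yellow tab top 1240 mean [ 0.546  -0.1782  0.2226] med z 0.2257 px 318.0 316.0 rect [ 547.8 -185.6] [ 8.  25.2] 13.8
   line through [ 0.546  -0.1782  0.2226] deg 104.02
```

View pics/w5.png

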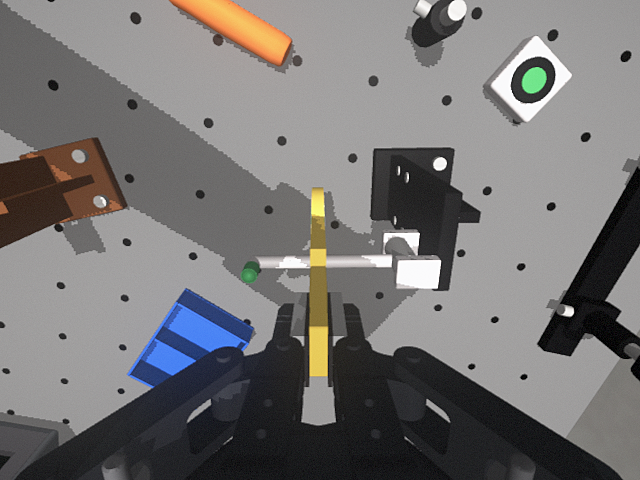

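The bar passes through the eye, with the green cap outside it at px (248,275). Now I lower gently.

```bash
python3 -m pendant '[{"wx":0,"wy":0,"wz":0,"dx":0,"dy":0,"dz":0.005,"hand":-1},{"wx":0,"wy":0,"wz":0,"dx":0.0005,"dy":0,"dz":0.01,"hand":-1},{"wx":0,"wy":0,"wz":0,"dx":0.001,"dy":0,"dz":0.015,"hand":-1},{"wx":0,"wy":0,"wz":0,"dx":0.001,"dy":0,"dz":0.018,"hand":-1},{"wx":0,"wy":0,"wz":0,"dx":0.001,"dy":0,"dz":0.018,"hand":-1}]'|grep -E "pos|force"; for i in 1 2 3; do python3 -m pendant '[{"wx":0,"wy":0,"wz":0,"dx":0,"dy":0,"dz":0.001,"hand":-1},{"wx":0,"wy":0,"wz":0,"dx":0,"dy":0,"dz":0.001,"hand":-1}]'|grep -E "pos|force"; done
```

```text
tool_pos: [0.5452, -0.1869, 0.1861]
contact_force: [-0.2, 0.4, -2.2]
tool_pos: [0.546, -0.1872, 0.1867]
contact_force: [-0.7, -0.5, -1.1]
tool_pos: [0.5462, -0.1873, 0.1859]
contact_force: [-0.4, -0.3, -1.0]
tool_pos: [0.5461, -0.1872, 0.1847]
contact_force: [0.7, 0.2, -1.5]
```

```bash
for i in 1 2 3; do python3 -m pendant '[{"wx":0,"wy":0,"wz":0,"dx":0,"dy":0,"dz":0.0008,"hand":-1},{"wx":0,"wy":0,"wz":0,"dx":0,"dy":0,"dz":0.0008,"hand":-1}]'|grep -E "pos|force"; done
```

```text
tool_pos: [0.5463, -0.1874, 0.1841]
contact_force: [-0.5, -0.5, -0.7]
tool_pos: [0.5464, -0.1874, 0.1839]
contact_force: [-1.1, 0.4, 1.9]
tool_pos: [0.5464, -0.1874, 0.1836]
contact_force: [-2.9, 1.2, 5.5]
```

```bash
python3 -m pendant '[{"wx":0,"wy":0,"wz":0,"dx":0,"dy":0,"dz":-0.0012,"hand":-1},{"wx":0,"wy":0,"wz":0,"dx":0,"dy":0,"dz":-0.0012,"hand":-1}]'|grep -E "pos|force"; python3 -m pendant '[{"wx":0,"wy":0,"wz":0,"dx":0,"dy":0,"dz":0,"hand":-0.7},{"wx":0,"wy":0,"wz":0,"dx":0,"dy":0,"dz":0,"hand":-0.6},{"wx":0,"wy":0,"wz":0,"dx":0,"dy":0,"dz":0,"hand":-0.5},{"wx":0,"wy":0,"wz":0,"dx":0,"dy":0,"dz":0,"hand":-0.3},{"wx":0,"wy":0,"wz":0,"dx":0,"dy":0,"dz":0,"hand":0},{"wx":0,"wy":0,"wz":0,"dx":0,"dy":0,"dz":0,"hand":0}]';python3 w.py w6.png;  python3 - <<'E'
from h import *
print(rel([.5464,-.1874,.19],103.2))
E
```

```text
tool_pos: [0.5464, -0.1874, 0.1839]
contact_force: [-1.2, 0.8, 2.8]
time: 17.52
tool_pos: [0.5462, -0.1873, 0.1834]
tool_rot: [0.02, 0.62, 0.784, -0.016]
contact_force: [0.7, 1.2, 0.3]
gripper_width: 0.5
green cap 195 mean [ 0.51   -0.1957  0.1702] med z 0.1703 px 242.0 295.0 rect [ 510.  -196.4] [8.7 8.6] 61.4
red cap 0
knuckle top 1657 mean [ 0.6014 -0.1724  0.1702] med z 0.1704 px 431.0 292.0 rect [ 563.2 -180.6] [103.7  19.6] 10.8
bar 2048 mean [ 0.5552 -0.1832  0.1536] med z 0.1537 px 335.0 276.0 rect [ 567.3 -172.9] [127.2  36.4] 31.6
   line through [ 0.5552 -0.1832  0.1536] deg 15.85
plate top 2297 mean [ 0.6092 -0.1502  0.1619] med z 0.1623 px 457.0 248.0 rect [ 561.4 -167.1] [119.8  60.5] 12.9
   line through [ 0.6092 -0.1502  0.1619] deg 32.54
yellow tab top 657 mean [ 0.5444 -0.1756  0.2071] med z 0.2083 px 318.0 317.0 rect [ 546.4 -184.1] [ 8.  24.6] 13.2
   line through [ 0.5444 -0.1756  0.2071] deg 102.96
(array([-0.0005,  0.0002, -0.0065]), array([-0.  ,  3.  ,  0.09]))
```

View pics/w6.png

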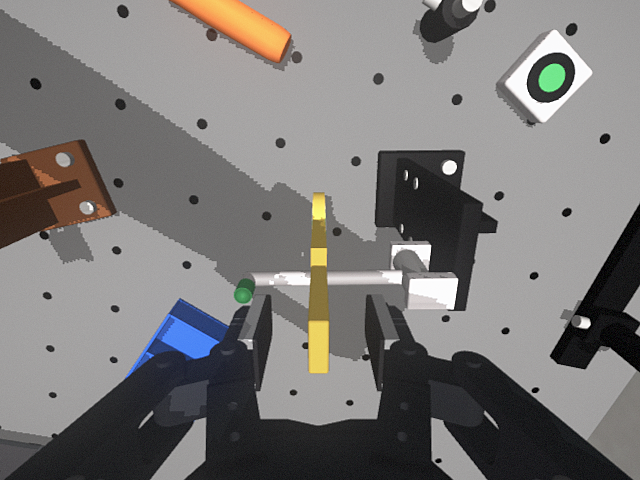

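```bash
python3 -m pendant '[{"wx":0,"wy":0,"wz":0,"dx":-0.0005,"dy":0,"dz":-0.01,"hand":0},{"wx":0,"wy":0,"wz":0,"dx":-0.002,"dy":0,"dz":-0.03,"hand":0},{"wx":0,"wy":0,"wz":0,"dx":-0.003,"dy":0,"dz":-0.06,"hand":0},{"wx":0,"wy":3,"wz":0,"dx":-0.005,"dy":0,"dz":-0.095,"hand":0},{"wx":0,"wy":3,"wz":0,"dx":-0.006,"dy":0,"dz":-0.12,"hand":0},{"wx":0,"wy":3,"wz":0,"dx":-0.006,"dy":0,"dz":-0.12,"hand":0}]'|grep -E "pos|force"; python3 - <<'E'
from h import *
print(rel([.5487,.1201,.30],190.2))
E
```

```text
tool_pos: [0.5486, -0.1886, 0.3126]
contact_force: [0.2, -0.3, 0.6]
(array([0.3006, 0.0708, 0.0109]), array([  0.1 ,   0.81, -86.94]))
```

```bash
python3 -m pendant '[{"wx":0,"wy":0,"wz":-87,"dx":0.3,"dy":0.071,"dz":0.011,"hand":-1},{"wx":0,"wy":0,"wz":-87,"dx":0.3,"dy":0.071,"dz":0.011,"hand":-1},{"wx":0,"wy":0,"wz":-87,"dx":0.3,"dy":0.071,"dz":0.011,"hand":-1},{"wx":0,"wy":0,"wz":-87,"dx":0.3,"dy":0.071,"dz":0.011,"hand":-1},{"wx":0,"wy":0,"wz":-87,"dx":0.3,"dy":0.071,"dz":0.011,"hand":-1},{"wx":0,"wy":0,"wz":-87,"dx":0.3,"dy":0.071,"dz":0.011,"hand":-1},{"wx":0,"wy":0,"wz":-87,"dx":0.3,"dy":0.071,"dz":0.011,"hand":-1},{"wx":0,"wy":0,"wz":-87,"dx":0.3,"dy":0.071,"dz":0.011,"hand":-1},{"wx":0,"wy":0,"wz":-87,"dx":0.3,"dy":0.071,"dz":0.011,"hand":-1},{"wx":0,"wy":0,"wz":-87,"dx":0.3,"dy":0.071,"dz":0.011,"hand":-1},{"wx":0,"wy":0,"wz":-87,"dx":0.3,"dy":0.071,"dz":0.011,"hand":-1},{"wx":0,"wy":0,"wz":-87,"dx":0.3,"dy":0.071,"dz":0.011,"hand":-1},{"wx":0,"wy":0,"wz":-87,"dx":0.3,"dy":0.071,"dz":0.011,"hand":-1},{"wx":0,"wy":0,"wz":-87,"dx":0.3,"dy":0.071,"dz":0.011,"hand":-1},{"wx":0,"wy":0,"wz":-87,"dx":0.3,"dy":0.071,"dz":0.011,"hand":-1}]'; python3 - <<'E'
from h import *
print(rel([.5487,.1201,.138],190.2))
im,d,X,P,f,c=grab("top"); i=im.astype(int); r,g,b=i[...,0],i[...,1],i[...,2]
y=(r>120)&(g>100)&(b<80); y[:,:340]=0; y[:,420:]=0; y[:190]=0; y[270:]=0
p=X[y]; print("paddle",len(p),np.nanmedian(p,0).round(4),np.nanmin(p,0).round(3),np.nanmax(p,0).round(3))
m=(r>130)&(g<70)&(b<70); m[:,:230]=0; m[:,270:]=0; m[:220]=0; m[250:]=0; print("red",np.nanmedian(X[m],0).round(4))
E
```

```text
time: 19.32
tool_pos: [0.5462, 0.1212, 0.2929]
tool_rot: [0.0, -0.088, 0.996, -0.0]
contact_force: [0.2, 0.3, -0.2]
gripper_width: -0.0
(array([-0.0022, -0.0015,  0.1549]), array([-0.  ,  0.01, -0.06]))
paddle 133 [ 0.5428 -0.1795  0.1607] [ 0.477 -0.227 -0.007] [ 0.583 -0.068  0.218]
red [0.5112 0.1236 0.5347]
```

```bash
python3 -m pendant '[{"wx":0,"wy":0,"wz":0,"dx":-0.002,"dy":-0.0015,"dz":0.04,"hand":-1},{"wx":0,"wy":0,"wz":0,"dx":-0.002,"dy":-0.0015,"dz":0.08,"hand":-1},{"wx":0,"wy":0,"wz":0,"dx":-0.002,"dy":-0.0015,"dz":0.12,"hand":-1},{"wx":0,"wy":0,"wz":0,"dx":-0.002,"dy":-0.0015,"dz":0.15,"hand":-1},{"wx":0,"wy":0,"wz":0,"dx":-0.002,"dy":-0.0015,"dz":0.155,"hand":-1},{"wx":0,"wy":0,"wz":0,"dx":-0.002,"dy":-0.0015,"dz":0.155,"hand":-1}]'|grep -E "pos|force"; python3 -m pendant '[{"wx":0,"wy":0,"wz":0,"dx":0,"dy":0.004,"dz":0,"hand":-1},{"wx":0,"wy":0,"wz":0,"dx":0,"dy":0.008,"dz":0,"hand":-1},{"wx":0,"wy":0,"wz":0,"dx":0,"dy":0.009,"dz":0,"hand":-1}]'|grep -E "pos|force";  for i in 1 2 3; do python3 -m pendant '[{"wx":0,"wy":0,"wz":0,"dx":0,"dy":0.002,"dz":0,"hand":-1},{"wx":0,"wy":0,"wz":0,"dx":0,"dy":0.003,"dz":0,"hand":-1}]'|grep -E "pos|force"; done
```

```text
tool_pos: [0.5467, 0.1199, 0.1351]
contact_force: [0.0, -0.5, -0.4]
tool_pos: [0.5487, 0.1298, 0.1411]
contact_force: [-0.6, 0.5, -0.5]
tool_pos: [0.5483, 0.1317, 0.1405]
contact_force: [1.5, -3.4, 4.7]
tool_pos: [0.5472, 0.1347, 0.1398]
contact_force: [2.1, -3.2, 5.1]
tool_pos: [0.5458, 0.1377, 0.1385]
contact_force: [1.6, -3.9, 3.0]
```

```bash
python3 - <<'E'
from h import *
H=np.array([.6167,.1598]); T=toolT(sensors.state())
N=14
for k in range(1,N+1):
    th=185.7+(110-185.7)*k/N; y=190.2+(110-190.2)*k/N
    a=np.radians(th); p=H+.074*np.array([np.cos(a),np.sin(a)])-.015*np.array([np.sin(a),-np.cos(a)])
    s,w=rel([*p,.139],y,T); print(k,s.round(3),w.round(1))
E
```

```text
1 [ 0.002  0.007 -0.   ] [-0.   0.1  5.8]
2 [ 0.002  0.014 -0.   ] [-0.   0.1 11.5]
3 [ 0.001  0.021 -0.   ] [-0.   0.1 17.3]
4 [-0.001  0.028 -0.   ] [-0.   0.1 23. ]
5 [-0.003  0.035 -0.   ] [-0.   0.1 28.7]
6 [-0.006  0.042 -0.   ] [-0.   0.1 34.4]
7 [-0.009  0.048 -0.   ] [-0.   0.1 40.2]
8 [-0.013  0.054 -0.   ] [ 0.   0.1 45.9]
9 [-0.017  0.059 -0.   ] [ 0.   0.1 51.6]
10 [-0.022  0.064 -0.   ] [ 0.   0.1 57.4]
11 [-0.028  0.069 -0.   ] [ 0.   0.1 63.1]
12 [-0.034  0.073 -0.   ] [ 0.   0.1 68.8]
13 [-0.04   0.077 -0.   ] [ 0.   0.1 74.6]
14 [-0.046  0.08  -0.   ] [ 0.   0.1 80.3]
```

```bash
python3 -m pendant '[{"wx":0,"wy":0,"wz":5.8,"dx":0.001,"dy":0.007,"dz":0,"hand":-1},{"wx":0,"wy":0,"wz":11.5,"dx":0.001,"dy":0.014,"dz":0,"hand":-1},{"wx":0,"wy":0,"wz":17.3,"dx":0.001,"dy":0.021,"dz":0,"hand":-1},{"wx":0,"wy":0,"wz":23,"dx":-0.001,"dy":0.028,"dz":0,"hand":-1},{"wx":0,"wy":0,"wz":28.7,"dx":-0.003,"dy":0.035,"dz":0,"hand":-1},{"wx":0,"wy":0,"wz":34.4,"dx":-0.006,"dy":0.042,"dz":0,"hand":-1},{"wx":0,"wy":0,"wz":40.2,"dx":-0.009,"dy":0.048,"dz":0,"hand":-1},{"wx":0,"wy":0,"wz":45.9,"dx":-0.013,"dy":0.054,"dz":0,"hand":-1},{"wx":0,"wy":0,"wz":51.6,"dx":-0.017,"dy":0.059,"dz":0,"hand":-1},{"wx":0,"wy":0,"wz":57.4,"dx":-0.022,"dy":0.064,"dz":0,"hand":-1},{"wx":0,"wy":0,"wz":63.1,"dx":-0.028,"dy":0.069,"dz":0,"hand":-1},{"wx":0,"wy":0,"wz":68.8,"dx":-0.034,"dy":0.073,"dz":0,"hand":-1},{"wx":0,"wy":0,"wz":74.6,"dx":-0.040,"dy":0.077,"dz":0,"hand":-1},{"wx":0,"wy":0,"wz":80.3,"dx":-0.046,"dy":0.080,"dz":0,"hand":-1},{"wx":0,"wy":0,"wz":80.3,"dx":-0.046,"dy":0.080,"dz":0,"hand":-1}]'|grep -E "time|pos|force"; for i in 1 2 3; do python3 -m pendant '[{"wx":0,"wy":0,"wz":1.2,"dx":0,"dy":0.001,"dz":0,"hand":-1},{"wx":0,"wy":0,"wz":1.2,"dx":0,"dy":0.001,"dz":0,"hand":-1}]'|grep -E "pos|force"; done
```

```text
time: 21.87
tool_pos: [0.575, 0.2255, 0.1361]
contact_force: [-0.9, -0.4, -0.0]
tool_pos: [0.5754, 0.2257, 0.1363]
contact_force: [-3.5, 0.9, 0.9]
tool_pos: [0.5768, 0.2256, 0.1366]
contact_force: [-5.0, 0.6, -1.8]
tool_pos: [0.5785, 0.2256, 0.137]
contact_force: [-3.4, 0.8, -1.8]
```

```bash
for i in 1 2 3 4 5; do python3 -m pendant '[{"wx":0,"wy":0,"wz":0.5,"dx":0,"dy":0.001,"dz":0,"hand":-1},{"wx":0,"wy":0,"wz":0.5,"dx":0,"dy":0.001,"dz":0,"hand":-1}]'|grep -E "pos|force"; done
```

```text
tool_pos: [0.5799, 0.2258, 0.1373]
contact_force: [-3.7, 0.1, -1.9]
tool_pos: [0.5811, 0.2261, 0.1376]
contact_force: [-4.4, 0.4, -1.3]
tool_pos: [0.5821, 0.2264, 0.1377]
contact_force: [-2.8, 0.1, -2.8]
tool_pos: [0.5825, 0.2266, 0.1375]
contact_force: [-6.3, -0.2, -1.4]
tool_pos: [0.5826, 0.2268, 0.1374]
contact_force: [-8.5, -0.7, 0.2]
```

```bash
python3 -m pendant '[{"wx":0,"wy":0,"wz":0,"dx":0,"dy":0.001,"dz":0,"hand":-1},{"wx":0,"wy":0,"wz":0,"dx":0,"dy":0.0015,"dz":0,"hand":-1},{"wx":0,"wy":0,"wz":0,"dx":0,"dy":0.0015,"dz":0,"hand":-1}]'|grep -E "pos|force"
```

```text
tool_pos: [0.5828, 0.2269, 0.1372]
contact_force: [-13.1, -1.6, 2.6]
```

```bash
python3 -m pendant '[{"wx":0,"wy":0,"wz":0,"dx":0,"dy":0.0004,"dz":0,"hand":-1},{"wx":0,"wy":0,"wz":0,"dx":0,"dy":0.0004,"dz":0,"hand":-1},{"wx":0,"wy":0,"wz":0,"dx":0,"dy":0.0004,"dz":0,"hand":-1},{"wx":0,"wy":0,"wz":0,"dx":0,"dy":0.0004,"dz":0,"hand":-1}]'|grep -E "pos|force";python3 -m pendant '[{"wx":0,"wy":0,"wz":0,"dx":0,"dy":0,"dz":0,"hand":-1},{"wx":0,"wy":0,"wz":0,"dx":0,"dy":0,"dz":0,"hand":-1},{"wx":0,"wy":0,"wz":0,"dx":0,"dy":0,"dz":0,"hand":-1},{"wx":0,"wy":0,"wz":0,"dx":0,"dy":0,"dz":0,"hand":-1},{"wx":0,"wy":0,"wz":0,"dx":0,"dy":0,"dz":0,"hand":-1}]'|grep -E "pos|force"; python3 -m pendant '[{"wx":0,"wy":0,"wz":0,"dx":0,"dy":-0.01,"dz":0,"hand":-1},{"wx":0,"wy":0,"wz":0,"dx":0,"dy":-0.03,"dz":0,"hand":-1},{"wx":0,"wy":0,"wz":0,"dx":0,"dy":-0.05,"dz":-0.02,"hand":-1},{"wx":0,"wy":0,"wz":0,"dx":0,"dy":-0.06,"dz":-0.06,"hand":-1},{"wx":0,"wy":0,"wz":0,"dx":-0.03,"dy":-0.06,"dz":-0.10,"hand":-1},{"wx":0,"wy":0,"wz":0,"dx":-0.06,"dy":-0.06,"dz":-0.14,"hand":-1},{"wx":0,"wy":0,"wz":0,"dx":-0.09,"dy":-0.04,"dz":-0.18,"hand":-1},{"wx":0,"wy":0,"wz":0,"dx":-0.09,"dy":-0.04,"dz":-0.2,"hand":-1},{"wx":0,"wy":0,"wz":0,"dx":-0.09,"dy":-0.04,"dz":-0.2,"hand":-1},{"wx":0,"wy":0,"wz":0,"dx":-0.09,"dy":-0.04,"dz":-0.2,"hand":-1}]'|grep -E "time|pos|force"; python3 w.py w7.png; python3 - <<'E'
from h import *
im,d,X,P,f,c=grab("side"); save("side7.png",im,(150,120,400,420),2)
a=cv2.imread("pics/w7.png"); b=cv2.imread("pics/side7.png"); a=cv2.resize(a,None,fx=.62,fy=.62); b=b[:, :400]; 
H=max(a.shape[0],b.shape[0]); o=np.zeros((H,a.shape[1]+b.shape[1],3),np.uint8); o[:a.shape[0],:a.shape[1]]=a; o[:b.shape[0],a.shape[1]:]=b; cv2.imwrite("pics/fin.png",o); print(o.shape)
E
```

```text
tool_pos: [0.5829, 0.2269, 0.1372]
contact_force: [-13.6, -1.6, 2.9]
tool_pos: [0.5829, 0.2269, 0.1372]
contact_force: [-13.1, -2.9, 3.0]
time: 25.03
tool_pos: [0.5715, 0.1295, 0.3437]
contact_force: [-0.3, 0.5, -0.3]
green cap 0
red cap 104 mean [0.5954 0.2483 0.1696] med z 0.17 px 376.0 89.0 rect [595.7 248.5] [8.2 8.2] 58.1
knuckle top 768 mean [0.5138 0.029  0.1702] med z 0.1704 px 258.0 281.0 rect [468.9 -24.6] [605.   80.3] 57.0
bar 995 mean [0.5289 0.1086 0.1536] med z 0.1537 px 287.0 206.0 rect [405.1  25.2] [586.7 206.1] 51.8
   line through [0.5289 0.1086 0.1536] deg 52.93
plate top 1155 mean [0.578  0.0742 0.1615] med z 0.1621 px 322.0 254.0 rect [445.7  44.4] [576.3 309.4] 38.0
   line through [0.578  0.0742 0.1615] deg 45.55
yellow tab top 0
(600, 797, 3)
```

View pics/fin.png

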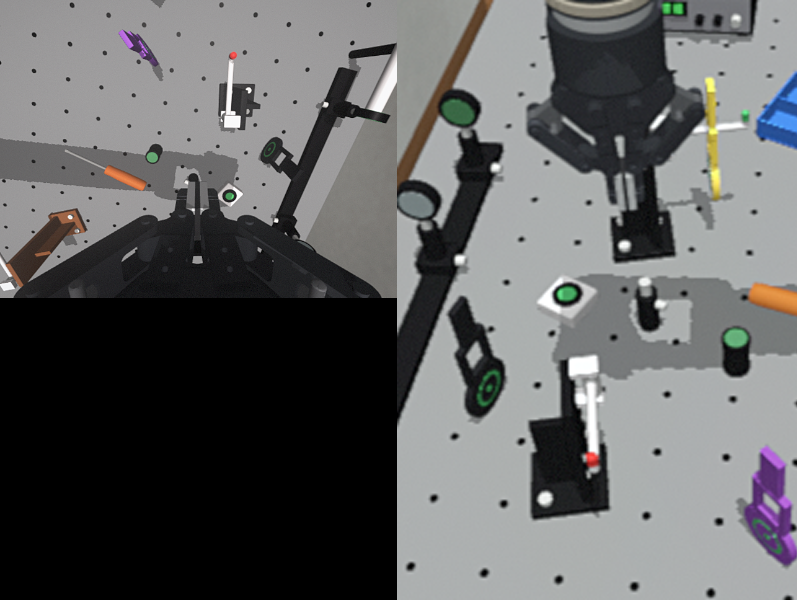

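The red hook is flat along its stand: its tip at (0.596, 0.2485) puts the bar at 103.3°, and the stand face is at about 103°. The yellow paddle hangs on the green-tipped hook, and the robot is clear of everything.

```bash
python3 -c "
from plant import job
print(job.job_done())"
```

```text
the job is handed in; nothing more can be done
None
```

The job is done in the order asked and handed in at about 25 s of robot time.

- **Green-tipped hook:** I swung it out with the shut fingers and pressed it against its open stop. The press read about 14 N, held for over half a second.
- **Paddle:** I lifted it 22 mm off the red-tipped hook, carried it over and lowered it onto the green-tipped hook. The contact peaked at about 7 N on the bar. I eased off before opening the gripper.
- **Red-tipped hook:** I swung it flat and pressed it against its closed stop. The press read about 13.5 N, held for about 0.75 s.

**Last checks:**
- The final side picture shows the paddle hanging free on the green-tipped hook.
- The red hook lies at 103.3°, and its stand's face is at about 103°.
- The gripper was clear of everything, at 0.34 m height.
- The look-alikes and the other things I could see were where they started.

**Limits of the checks:**
- I did not measure the green hook's angle again after releasing the paddle. Its tip position was unchanged in the pictures before and just after release.
- The side and top cameras differed by 5–7 mm in y, so I relied on the wrist camera for positions.
- Forces were read only at the end of each move, so brief peaks between readings would not show.

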